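Reassemble the adjustable rolling pin

TASK

The adjustable rolling pin lies in its cradle with its bare steel axle sticking out, and its washed parts stand in the drying rack. Thread the big disc on to the axle first, right up to the barrel, then the small disc, and last push on the end cap, hollow side first, so that all three sit tight one against another with no gaps. Ease them on gently, without shoving the pin along in its cradle, and leave the mugs and the bottle where they stand.

Things in the scene. Friction and masses are not known exactly. Their poses are not given: they have to be found in the camera images.
- big_disc: Big wooden disc, 64 mm across, 20 mm thick, with a plain 16 mm hole right through its middle. Origin at its centre; its y axis runs along the hole. Stands on edge in the rack, with its centre 79 mm above the counter.
- small_disc: Small wooden disc, 50 mm across, 20 mm thick, with the same 16 mm through hole. Origin at its centre; its y axis runs along the hole. Stands on edge in the rack, with its centre 71 mm above the counter.
- end_cap: Round wooden end cap, 36 mm across and 24 mm long, with a blind 16 mm hole, 18 mm deep, that opens in its +y end; the other end is closed. Origin at the middle of its length on its axis (12 mm from either end). Lies on its round side in the rack, hollow end towards the side the pin is on, with its axis 64 mm above the counter.
- rack: Fixed steel wire rack, 210 mm long along its y, 90 mm wide; origin on the counter under its middle. Two 6 mm bars 18 mm apart, tops 48 mm above the counter, carry the parts on edge at y = -60, 0 and +60 mm, holes along y; which part is where varies, and the rack's yaw by 20 degrees. Thin wires on its middle line, beside the parts' flat faces, rise to 63 mm above the counter.
- barrel_face (a point): Centre of the flat end of the pin's barrel (55 mm across, 260 mm long), 110 to 124 mm above the counter. y points along the pin into the barrel; the steel axle, 14 mm thick, 56 mm long, points level to -y from here. Pin and cradle yaw varies by 20 degrees. With all home, the centres of big disc, small disc and cap lie at y = -10, -30 and -52 mm here.
- axle_tip (a point): Centre of the axle's free end, its edge only slightly broken. The pin is held only by friction: a push or pull of about 11 N along it makes it slide in its cradle. A home cap rests on the small disc, its hole's bottom 2 mm clear of this tip.
- cradle: Fixed wooden cradle that carries the barrel; its height off the counter varies. Origin 110 mm below the axle's axis, within 10 mm of under the barrel's end face. It stands under the barrel only: 110 mm wide, two cheeks up to 103 mm above the origin, the nearer one beginning 49 mm along +y from the origin.
- mug_a: Red mug, 82 mm across, 95 mm high, standing on the counter: leave alone. Origin under its middle.
- mug_b: Another such red mug: leave alone.
- bottle: Clear glass water bottle, 60 mm across, 200 mm high, white cap: leave alone. Origin under its middle.

How it is judged:
By the outcome, as a careful person would: the job done as asked, in the order asked, and still so for the second after the job is handed in, with the robot touching nothing.
It also fails if it takes over 69 s, if anything falls off the work surface, if the arm or the gripper's body presses on something with over 40 N, if the wrist force passes 120 N, or if a joint passes its speed limit or range.

ROBOT

A 6-joint arm with a two-finger parallel gripper is mounted at the origin on the work surface. World frame = base frame: x ahead of the robot, y to its left, z up, the work surface at z = 0. Lengths are in m, angles in degrees, forces in N, time in s.
With the tool pointing down it reaches from about 0.4 to 0.825 m from the base axis. Payload 7 kg.
Tool frame: the origin (TCP) lies midway between the tips of the shut fingers; the grasp point (between the pads) lies 19 mm behind it; z points along the fingers, y is the line along which they close (so a half turn about z gives the same grasp; the last joint's range is limited). The gripper opens to 88 mm and grips with 3 to 60 N. Pads are 19 mm wide; open, the fingers measure 130 mm over their backs; the gripper's body (78 mm by 193 mm) begins 47 mm behind the grasp point.
Start: joints at [91.564, 20.546, 0.682, 0, -70.136, -16.507], TCP at [0.174, 0.652, 0.187] pointing down, gripper open.
Joint ranges: [-176.03, 176.03], [-82.01, 121.73], [-58.28, 71.71], [-173.87, 95.51], [-174.79, -0.11], [-173.66, 173.66]. Speed limits (degrees/s): [136.94, 136.94, 172.46, 180, 180, 180].

INTERFACE

Orientations are given as [roll, pitch, yaw] about the fixed x, y, z axes, in that order (R = Rz(yaw) Ry(pitch) Rx(roll)).
In Python, from plant import r gives the robot as it stands. The module is installed in compiled form; this text tells all that it offers.
- The arm moves only by the tool play_rows, never from a script. Its argument "rows" is a list of rows, each an object with "slide": the shift along the tool's x, y, z as a fraction of full scale, a list of three; "delta_rot": the turn, a rotation vector about the tool's x, y, z as a fraction of full scale, a list of three; "fingers": the opening, from -1 (shut) to 1 (fully open). In form: [{"slide": [x, y, z], "delta_rot": [rx, ry, rz], "fingers": fingers}, ...]. A call has 1 to 8 rows; each row shifts and turns the commanded pose from where the row before left it, along the tool's axes as they then stand; what a row does not reach is not made up. Full scale, the value 1, is 0.15 m for a shift and 0.08 rad for a turn. A row lasts 1/8 s, in which the tool goes at most 62.5 mm and 10.7 degrees, less where a joint would pass 70% of its speed; a pose out of reach is approached as far as the arm can. A call with a number of a shift or a turn outside -1 to 1 is refused whole. A call with a gripper value outside its range is refused whole. The fingers move at their own pace and stop on an object; "squeeze" is the grip in N (left out, the last holds). Time passes only in rows, so rows that do not move let the fingers close. It gives the time, the measured TCP pose, the force, the opening and the grip force at its end, in the units of the state.
- r.get_state(): the state, without advancing time (a new reading comes with each control period).
- r.capture(name): name is "side" or "top"; returns a dict with "image" (384x512x3 uint8, blue, green, red), "fx", "fy", "cx", "cy" (pixels), "R" (3x3) and "t" (3): a world point X has camera coordinates R X + t. Camera axes: x right, y down, z forward; pixel columns grow to the right and rows downward; lengths in m; the calibration is good to about 2 mm. A picture is of the moment at which its call begins. There is no depth.
- r.close_job(): hands the job in; it is judged then, once.
The state is a dict: "time_s": time; "joints": joint angles; "qd": joint speeds; "joint_torque": joint torques, N m; "tcp_pos": TCP position; "eef_rot": TCP orientation; "contact_force": force on the tool from outside, world axes, zero at the start; "moment": the same for the moment, N m; "gripper_width": finger opening in m; "gripper_force": force on a finger pad.
Only numpy, scipy, OpenCV 4.12 (cv2) and the standard library are available. Lean on these libraries where they do the work, as an engineer would, in place of code of your own. Each camera call takes 0.05 s, during which the arm holds its last target. There are 200 camera calls.

## Working session

There is one attempt and no reset: what is moved stays moved. The work goes in short steps, Python scripts to look and compute and a tool call to move; the robot and the scene stay as the last step left them, time stands still between calls to the robot, and variables do not carry over. Pictures are saved under pics/ and viewed, at most 10 in all, crops included, and the job is handed in when it is done.

Besides the shell and the picture viewer there is one more tool, called after "Emit:" by a JSON object that holds its "fn" and its "kwargs". play_rows: Moves the arm, as the interface text tells. Shift numbers are shares of 0.15 m and turn numbers shares of 0.08 rad, none past 1 either way. Its arguments: {"type":"object","properties":{"rows":{"type":"array"},"squeeze":{"type":"number"}},"required":["rows"]}

```bash
mkdir -p pics; python3 - <<'E'
from plant import r
import cv2,json
import numpy as np
s=r.get_state();print(s)
for n in("side","top"):
    c=r.capture(n);cv2.imwrite(f"pics/{n}0.png",c["image"]);print(n,c["fx"],c["fy"],c["cx"],c["cy"],np.round(c["R"],4).tolist(),np.round(c["t"],4).tolist(), (-np.array(c["R"]).T@c["t"]).round(3))
E
```

```text
{'time_s': 0.0, 'joints': array([ 9.15660193e+01,  2.05892146e+01,  6.34609912e-01, -2.00879151e-02,
       -7.01365395e+01, -1.65065894e+01]), 'qd': array([-0.0339379 , -0.08781979,  0.00062868, -0.03620806,  0.0045454 ,
        0.01795784]), 'joint_torque': array([-1.19388413e-03, -5.82722390e+01,  2.93061054e+01,  6.99684530e+00,
        7.01167941e-03, -1.68958773e-04]), 'tcp_pos': array([0.17391881, 0.6516383 , 0.18625426]), 'eef_rot': array([ 1.79907246e+02, -7.79297429e-03, -1.49474043e+01]), 'contact_force': array([ 0.34001252, -0.07124387, -0.62755741]), 'moment': array([-0.001573  ,  0.02147981,  0.00015496]), 'gripper_force': 0.0, 'gripper_width': 0.08773168678233348}
side 379.8183918081077 379.8183918081077 251.5199764365305 187.7182337019221 [[-0.8063, -0.5916, 0.0001], [-0.4045, 0.5512, -0.7298], [0.4317, -0.5884, -0.6837]] [0.3527, 0.4043, 0.535] [0.217 0.301 0.661]
top 442.5187168098997 442.5187168098997 254.99954101756362 193.98746879408588 [[0.0068, -0.9997, 0.022], [-0.9905, -0.0097, -0.1369], [0.137, -0.0209, -0.9903]] [-0.1962, 0.5786, 1.0418] [ 0.432 -0.169  1.115]
```

View pics/side0.png

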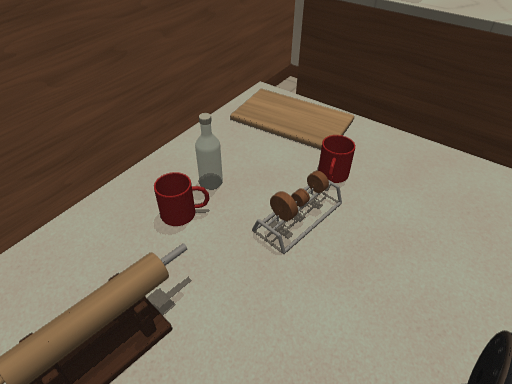

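View pics/top0.png

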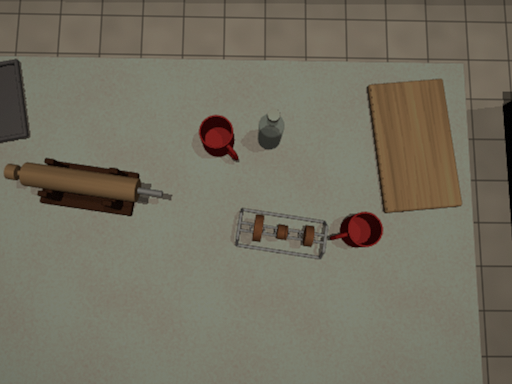

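```bash
cat > h.py <<'E'
from plant import r
import cv2, numpy as np
from scipy.optimize import least_squares
from scipy.spatial.transform import Rotation as Ro
def crops(specs,out):   # specs: 4 of (img,x0,y0), 100x75 at 4x
    ims=[]
    for im,x,y in specs:
        c=cv2.resize(im[y:y+75,x:x+100],(400,300),interpolation=cv2.INTER_CUBIC)
        c=cv2.convertScaleAbs(c,alpha=1.4)
        for k in range(0,100,10):
            L=10 if k%50 else 20
            cv2.line(c,(k*4,0),(k*4,L),(0,255,255),1)
            if k<75: cv2.line(c,(0,k*4),(L,k*4),(0,255,255),1)
        cv2.putText(c,f"{x},{y}",(25,40),0,.5,(0,255,0),1); ims.append(c)
    cv2.imwrite(out,np.vstack([np.hstack(ims[:2]),np.hstack(ims[2:])]))
def proj(c,X):
    p=np.asarray(c["R"])@X+c["t"]; return np.array([c["fx"]*p[0]/p[2]+c["cx"],c["fy"]*p[1]/p[2]+c["cy"]])
def onz(c,uv,z):
    R=np.asarray(c["R"]);o=-R.T@c["t"];d=R.T@np.array([(uv[0]-c["cx"])/c["fx"],(uv[1]-c["cy"])/c["fy"],1]);return o+d*(z-o[2])/d[2]
def tri(cs,uvs):
    return least_squares(lambda X:np.concatenate([proj(c,X)-u for c,u in zip(cs,uvs)]),[.45,.1,.1])
E
python3 - <<'E'
from h import *
s=cv2.imread("pics/side0.png");t=cv2.imread("pics/top0.png")
crops([(t,232,198),(t,105,155),(s,250,165),(s,120,230)],"pics/c1.png")
E
```

```text
(no output)
```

View pics/c1.png

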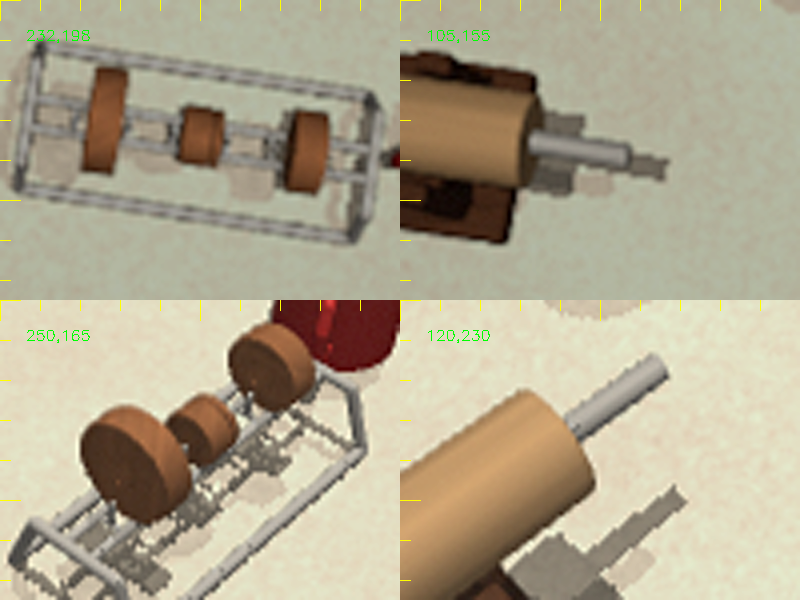

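```bash
cat >> h.py <<'E'
def cyl(c,y0,y1,rad,yaw,n=36):  # points of cylinder, axis y rotated by yaw
    a=np.linspace(0,2*np.pi,n,endpoint=False)
    P=np.vstack([np.c_[rad*np.cos(a),np.full(n,y),rad*np.sin(a)] for y in(y0,y1)])
    return P@Ro.from_euler('z',yaw).as_matrix().T+c
def hullcen(cam,P):
    uv=np.array([proj(cam,p) for p in P],np.float32);h=cv2.convexHull(uv);m=cv2.moments(h)
    return np.array([m['m10'],m['m01']])/m['m00']
def brown(im):   # dark brown blobs
    b,g,rr=[im[...,i].astype(int) for i in range(3)]
    return ((rr-b>30)&(g-b>8)&(rr<175)).astype(np.uint8)
E
python3 - <<'E'
from h import *
cs=r.capture("side");ct=r.capture("top")
obs={}
for n,c,box in(("side",cs,(265,160,340,228)),("top",ct,(240,205,328,255))):
    x0,y0,x1,y1=box;m=np.zeros((384,512),np.uint8);m[y0:y1,x0:x1]=brown(c["image"])[y0:y1,x0:x1]
    k,l,st,ce=cv2.connectedComponentsWithStats(m)
    for i in range(1,k):
        if st[i][4]>40: print(n,st[i],ce[i].round(2))
# axle from hand-marked outline
T=lambda x,y:np.array([105+(x-400)/4,155+y/4]);S=lambda x,y:np.array([120+(x-400)/4,230+(y-300)/4])
tipT=(T(632,146)+T(629,166))/2;tipS=(S(651,352)+S(668,374))/2
bT=(T(538,132)+T(535,152))/2;bS=(S(565,420)+S(580,440))/2
a=tri((cs,ct),(tipS,tipT));b=tri((cs,ct),(bS,bT));print("tip",a.x,a.fun,"base",b.x,b.fun,np.linalg.norm(a.x-b.x))
E
```

```text
side [309 171  20  20 215] [319.2  179.29]
side [294 188  16  18 141] [302.32 194.68]
side [272 191  26  26 255] [287.44 201.13]
top [253 215  11  26 212] [257.9 227.5]
top [277 225  11  15 136] [281.96 231.75]
top [304 226  10  20 163] [308.85 235.72]
tip [0.57046276 0.02228241 0.10922631] [ 0.69108673  0.11554728 -0.49826272 -0.72539463] base [0.57538246 0.07373061 0.11192956] [-0.23465631 -0.0402732   0.18460845  0.25215257] 0.05175353413183375
```

```bash
python3 - <<'E'
from h import *
cs=r.capture("side");ct=r.capture("top")
D={"big":(.079,.032,.01,(257.9,227.5),(287.0,201.8)),"cap":(.064,.018,.012,(281.96,231.75),None),"small":(.071,.025,.01,(308.85,235.72),(319.2,179.29))}
yaw=-.1
for it in range(2):
    P={}
    for n,(z,R,h,ut,us) in D.items():
        q=least_squares(lambda p:hullcen(ct,cyl(np.array([p[0],p[1],z]),-h,h,R,yaw))-ut,[.48,-.2]).x
        P[n]=q;c=cyl(np.array([*q,z]),-h,h,R,yaw)
        print(n,q.round(4),"side pred",hullcen(cs,c).round(2),us)
    d=P["big"]-P["small"];yaw=np.arctan2(-d[0],d[1]);print("yaw",np.degrees(yaw),np.linalg.norm(d))
# axle fit: outline corners
T=lambda x,y:np.array([105+(x-400)/4,155+y/4]);S=lambda x,y:np.array([120+(x-400)/4,230+(y-300)/4])
def res(p,full=False):
    o=[]
    for cam,co in((ct,[T(538,132),T(632,146),T(629,166),T(535,152)]),(cs,[S(565,420),S(651,352),S(668,374),S(580,440)])):
        uv=np.array([proj(cam,q) for q in cyl(p[:3],-.056,0,.007,p[3])])
        co=np.array(co);ax=(co[1]+co[2]-co[0]-co[3]);ax/=np.linalg.norm(ax);nn=np.array([-ax[1],ax[0]])
        o.append((uv@ax).max()-((co[1]+co[2])/2)@ax)
        e=uv@nn; 
        # edge midline at both ends
        t=(proj(cam,p[:3]+Ro.from_euler('z',p[3]).apply([0,-.056,0])));b=proj(cam,p[:3]+Ro.from_euler('z',p[3]).apply([0,-.005,0]))
        o+= [(t-(co[1]+co[2])/2)@nn,(b-(co[0]+co[3])/2)@nn]
    return o
f=least_squares(res,[.575,.075,.112,-.1]);print("face",f.x.round(4),np.degrees(f.x[3]),f.fun.round(2),"tip",(f.x[:3]+Ro.from_euler('z',f.x[3]).apply([0,-.056,0])).round(4))
E
```

```text
big [ 0.4961 -0.1977] side pred [284.37 204.91] (287.0, 201.8)
cap [ 0.4874 -0.2554] side pred [301.   196.49] None
small [ 0.4782 -0.3183] side pred [318.73 180.6 ] (319.2, 179.29)
yaw -8.46700480501791 0.12185855704702345
big [ 0.4961 -0.1977] side pred [284.39 204.92] (287.0, 201.8)
cap [ 0.4874 -0.2554] side pred [301.01 196.49] None
small [ 0.4782 -0.3183] side pred [318.74 180.6 ] (319.2, 179.29)
yaw -8.467813914719477 0.12185454589511348
face [ 0.5775  0.0799  0.1089 -0.1195] -6.847257314956806 [-0.83 -0.66 -0.22  0.65  0.54  0.15] tip [0.5708 0.0243 0.1089]
```

```bash
cat >> h.py <<'E'
def plan(wps,dec=2):
    """wps: (pos, yaw_deg, nrows), tool down; prints rows (slide, rot) from the measured pose"""
    s=r.get_state();p=s["tcp_pos"].copy();Rm=Ro.from_euler('xyz',s["eef_rot"],degrees=True)
    for pos,yaw,n in wps:
        for i in range(n):
            k=n-i;d=(np.array(pos)-p)/k
            Rt=Ro.from_euler('xyz',[180,0,yaw],degrees=True);rv=(Rm.inv()*Rt).as_rotvec()/k
            rr=np.clip(np.round(rv/.08,dec),-1,1);sl=np.round(Rm.inv().apply(d)/.15,dec)
            p=p+Rm.apply(sl*.15);Rm=Rm*Ro.from_rotvec(rr*.08)
            print(sl.tolist(),rr.tolist(),"" if np.linalg.norm(sl)<.417 else "TOO FAST")
        print("->",p.round(4),Rm.as_euler('xyz',degrees=True).round(2))
E
python3 - <<'E'
from h import *
plan([([.42,.42,.25],-50,7),([.5,.0,.22],-88,9),([.496,-.198,.17],-98.4,5)])
E
```

```text
[0.28, 0.15, -0.06] [0.0, -0.0, 1.0] 
[0.3, 0.13, -0.06] [0.0, -0.0, 1.0] 
[0.3, 0.11, -0.06] [0.0, -0.0, 1.0] 
[0.31, 0.08, -0.06] [0.0, -0.0, 1.0] 
[0.32, 0.06, -0.06] [0.0, -0.0, 1.0] 
[0.32, 0.03, -0.06] [0.0, -0.0, 1.0] 
[0.32, 0.0, -0.06] [0.01, -0.0, 1.0] 
-> [0.4198 0.4204 0.2499] [-1.7998e+02 -2.0000e-02 -4.7030e+01]
[0.27, 0.17, 0.02] [-0.0, -0.0, 0.99] 
[0.28, 0.15, 0.02] [-0.0, -0.0, 0.99] 
[0.29, 0.12, 0.02] [-0.0, -0.0, 0.99] 
[0.3, 0.1, 0.02] [-0.0, -0.0, 0.99] 
[0.31, 0.08, 0.02] [-0.0, -0.0, 1.0] 
[0.31, 0.05, 0.02] [-0.0, -0.0, 0.99] 
[0.32, 0.03, 0.03] [-0.0, -0.0, 1.0] 
[0.32, 0.0, 0.02] [-0.0, -0.0, 0.99] 
[0.31, -0.02, 0.03] [-0.01, -0.0, 1.0] 
-> [ 0.4994 -0.      0.22  ] [179.98  -0.   -88.01]
[0.26, 0.01, 0.07] [0.0, -0.0, 0.45] 
[0.26, 0.01, 0.07] [0.0, -0.0, 0.45] 
[0.27, -0.01, 0.06] [0.0, -0.0, 0.46] 
[0.26, -0.01, 0.07] [0.0, -0.0, 0.45] 
[0.27, -0.03, 0.06] [0.0, -0.0, 0.46] 
-> [ 0.4963 -0.1983  0.1705] [179.98  -0.   -98.42]
```

Emit:
{"fn": "play_rows", "kwargs": {"rows": [{"slide": [0.28,0.15,-0.06],"delta_rot": [0,0,1],"fingers": 1},{"slide": [0.3,0.13,-0.06],"delta_rot": [0,0,1],"fingers": 1},{"slide": [0.3,0.11,-0.06],"delta_rot": [0,0,1],"fingers": 1},{"slide": [0.31,0.08,-0.06],"delta_rot": [0,0,1],"fingers": 1},{"slide": [0.32,0.06,-0.06],"delta_rot": [0,0,1],"fingers": 1},{"slide": [0.32,0.03,-0.06],"delta_rot": [0,0,1],"fingers": 1},{"slide": [0.32,0,-0.06],"delta_rot": [0,0,1],"fingers": 1}]}}

```text
time_s: 1.18
tcp_pos: [0.4208, 0.4194, 0.2507]
eef_rot: [-180.0, 0.0, -47.2]
contact_force: [0.5, 0.7, 0.2]
gripper_width: 0.0876
gripper_force: 0.0
```

Emit:
{"fn": "play_rows", "kwargs": {"rows": [{"slide": [0.27,0.17,0.02],"delta_rot": [0,0,1],"fingers": 1},{"slide": [0.28,0.15,0.02],"delta_rot": [0,0,1],"fingers": 1},{"slide": [0.29,0.12,0.02],"delta_rot": [0,0,1],"fingers": 1},{"slide": [0.3,0.1,0.02],"delta_rot": [0,0,1],"fingers": 1},{"slide": [0.31,0.08,0.02],"delta_rot": [0,0,1],"fingers": 1},{"slide": [0.31,0.05,0.02],"delta_rot": [0,0,1],"fingers": 1},{"slide": [0.32,0.03,0.03],"delta_rot": [0,0,1],"fingers": 1},{"slide": [0.32,0,0.02],"delta_rot": [0,0,1],"fingers": 1}]}}

```text
time_s: 2.17
tcp_pos: [0.4902, 0.0443, 0.2248]
eef_rot: [-180.0, 0.0, -83.8]
contact_force: [0.9, -0.2, 0.7]
gripper_width: 0.0877
gripper_force: 0.0
```

```bash
python3 - <<'E'
from h import *
s=r.get_state();print(s["time_s"],s["tcp_pos"],s["eef_rot"],s["joints"].round(1))
plan([([.496,-.198,.15],-98.4,7)])
E
```

```text
2.175 [0.49024391 0.04430712 0.22476623] [-1.79968367e+02  1.47760231e-02 -8.38336878e+01] [ 28.1   1.6 -18.3  -0.  -70.  -21.9]
[0.23, 0.02, 0.07] [-0.0, 0.0, 0.45] 
[0.23, 0.01, 0.07] [-0.0, 0.0, 0.45] 
[0.23, 0.0, 0.07] [-0.0, 0.0, 0.46] 
[0.23, -0.0, 0.07] [-0.0, 0.0, 0.45] 
[0.23, -0.01, 0.07] [-0.0, 0.0, 0.46] 
[0.23, -0.03, 0.07] [-0.0, 0.0, 0.45] 
[0.23, -0.03, 0.08] [-0.01, 0.0, 0.46] 
-> [ 0.496  -0.1978  0.1497] [ 1.7998e+02  2.0000e-02 -9.8410e+01]
```

Emit:
{"fn": "play_rows", "kwargs": {"rows": [{"slide": [0.23,0.02,0.07],"delta_rot": [0,0,0.45],"fingers": 1},{"slide": [0.23,0.01,0.07],"delta_rot": [0,0,0.45],"fingers": 1},{"slide": [0.23,0,0.07],"delta_rot": [0,0,0.46],"fingers": 1},{"slide": [0.23,0,0.07],"delta_rot": [0,0,0.45],"fingers": 1},{"slide": [0.23,-0.01,0.07],"delta_rot": [0,0,0.46],"fingers": 1},{"slide": [0.23,-0.03,0.07],"delta_rot": [0,0,0.45],"fingers": 1},{"slide": [0.23,-0.03,0.08],"delta_rot": [0,0,0.46],"fingers": 1},{"slide": [0,0,0],"delta_rot": [0,0,0],"fingers": 1}]}}

```text
time_s: 3.18
tcp_pos: [0.4956, -0.198, 0.1484]
eef_rot: [179.9, -0.0, -98.5]
contact_force: [-0.3, -0.1, -0.3]
gripper_width: 0.0875
gripper_force: 0.0
```

```bash
python3 - <<'E'
from h import *
s=r.get_state();print(s["time_s"],s["tcp_pos"],s["eef_rot"],s["joints"].round(1))
a=r.capture("side");t=r.capture("top")["image"];cv2.imwrite("pics/s1.png",a["image"])
crops([(t,232,198),(t,105,155),(a["image"],250,150),(a["image"],120,230)],"pics/c2.png")
for n,c,R,h in(("big",[.4958,-.198,.079],.032,.01),("small",[.4783,-.3165,.071],.025,.01)):
    print(n,hullcen(a,cyl(np.array(c),-h,h,R,-.147)))
E
```

```text
3.175 [ 0.4956105  -0.19801765  0.14844026] [ 1.79870473e+02 -1.33877134e-02 -9.84535719e+01] [ -0.7   9.1 -20.3  -0.  -60.8  -7.7]
big [284.58610315 204.91590855]
small [318.3227582  181.00104291]
```

View pics/c2.png

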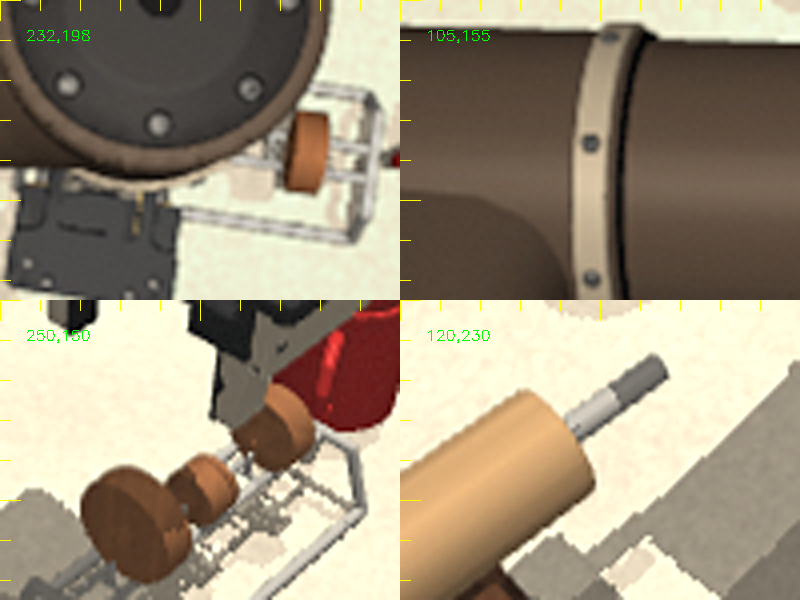

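Emit:
{"fn": "play_rows", "kwargs": {"rows": [{"slide": [0,0,0.2],"delta_rot": [0,0,0],"fingers": 1},{"slide": [0,0,0.2],"delta_rot": [0,0,0],"fingers": 1},{"slide": [0,0,0.18],"delta_rot": [0,0,0],"fingers": 1},{"slide": [0,0,0],"delta_rot": [0,0,0],"fingers": 0.4},{"slide": [0,0,0],"delta_rot": [0,0,0],"fingers": -1},{"slide": [0,0,0],"delta_rot": [0,0,0],"fingers": -1},{"slide": [0,0,0],"delta_rot": [0,0,0],"fingers": -1}], "squeeze": 15}}

```text
time_s: 4.15
tcp_pos: [0.4972, -0.1963, 0.0636]
eef_rot: [-179.9, 0.0, -98.3]
contact_force: [-0.7, -0.3, -0.3]
gripper_width: 0.0533
gripper_force: 0.0
```

```bash
python3 - <<'E'
from h import *
s=r.get_state();print(s["time_s"],s["tcp_pos"],s["eef_rot"],s["gripper_width"],s["gripper_force"],s["contact_force"])
a=r.capture("side")["image"];s=r.get_state();print(s["gripper_width"],s["gripper_force"],s["tcp_pos"])
cv2.imwrite("pics/c3.png",cv2.resize(a[130:250,240:400],(800,600)))
E
```

```text
4.15 [ 0.49716829 -0.19633308  0.0636388 ] [-1.79902562e+02  9.92188895e-03 -9.82665149e+01] 0.053289034259606426 0.0 [-0.65237581 -0.28912359 -0.30223113]
0.04932319047719025 0.0 [ 0.49701337 -0.19634386  0.06342884]
```

View pics/c3.png

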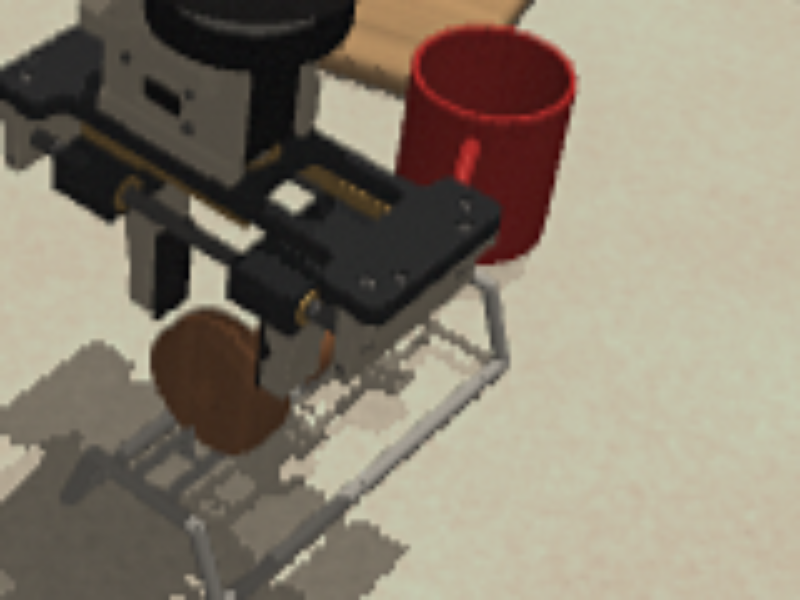

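```bash
python3 - <<'E'
from h import *
a=r.capture("side");s=r.get_state();p=s["tcp_pos"];Rm=Ro.from_euler('xyz',s["eef_rot"],degrees=True);w=s["gripper_width"]
f=lambda X:((proj(a,X)-[240,130])*5).round(0)
for sg in(1,-1):
  for dx in(-.0095,.0095):
    for z in (0,-.038):
        print(sg,dx,z,f(p+Rm.apply([dx,sg*w/2,z])))
print("w",w,"disc centre",f(np.array([.4958,-.198,.079])),"top",f(np.array([.4958,-.198,.111])),"left",f(np.array([.5275,-.203,.079])),"right",f(np.array([.464,-.193,.079])))
E
```

```text
1 -0.0095 0 [241. 441.]
1 -0.0095 -0.038 [247. 378.]
1 0.0095 0 [270. 417.]
1 0.0095 -0.038 [277. 355.]
-1 -0.0095 0 [162. 386.]
-1 -0.0095 -0.038 [165. 324.]
-1 0.0095 0 [190. 364.]
-1 0.0095 -0.038 [195. 302.]
w 0.04558730768916896 disc centre [222. 375.] top [226. 321.] left [166. 338.] right [279. 414.]
```

Emit:
{"fn": "play_rows", "kwargs": {"rows": [{"slide": [0,0,0],"delta_rot": [0,0,0],"fingers": 1},{"slide": [0,0,0],"delta_rot": [0,0,0],"fingers": 1},{"slide": [0,0,0],"delta_rot": [0,0,0],"fingers": 1},{"slide": [0,0,0],"delta_rot": [0,0,0],"fingers": 1},{"slide": [0,0,0],"delta_rot": [0,0,0],"fingers": 1}]}}

```text
time_s: 4.88
tcp_pos: [0.4966, -0.1963, 0.0626]
eef_rot: [180.0, -0.0, -98.3]
contact_force: [0.9, 0.4, 0.1]
gripper_width: 0.0859
gripper_force: 0.0
```

```bash
python3 - <<'E'
from h import *
a=r.capture("side");s=r.get_state();p=s["tcp_pos"];Rm=Ro.from_euler('xyz',s["eef_rot"],degrees=True);w=s["gripper_width"]
print(w,p,s["contact_force"])
im=cv2.resize(a["image"][130:250,240:400],(800,600),interpolation=cv2.INTER_CUBIC)
f=lambda X:tuple(((proj(a,X)-[239.5,129.5])*5).astype(int).tolist())
for sg in(1,-1):
    q=[f(p+Rm.apply([dx,sg*y,z])) for dx in(-.0095,.0095) for y in (w/2,.065) for z in (0,-.05)]
    cv2.polylines(im,[cv2.convexHull(np.array(q))],True,(0,255,0) if sg>0 else (255,255,0),1)
for n,c,R,h in(("big",[.4958,-.198,.079],.032,.01),("small",[.4783,-.3165,.071],.025,.01)):
    for e in(-h,h):
        q=[f(x) for x in cyl(np.array(c),e,e+1e-6,R,-.147)[:36]];cv2.polylines(im,[np.array(q)],True,(0,0,255),1)
cv2.imwrite("pics/c4.png",im)
E
```

```text
0.08690444683732114 [ 0.49655516 -0.19635396  0.06262933] [-0.67868195  0.9003082   0.35006982]
```

View pics/c4.png

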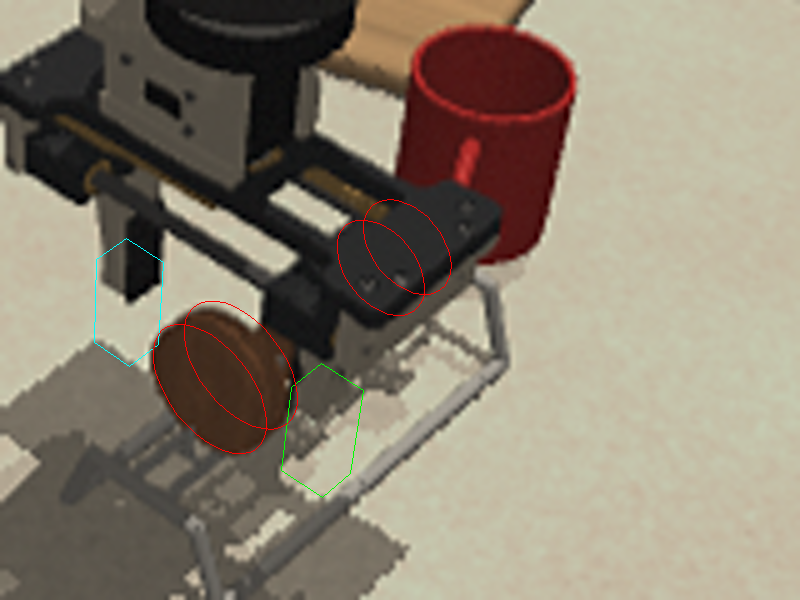

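```bash
python3 - <<'E'
from h import *
a=r.capture("side");t=r.capture("top");s=r.get_state();p=s["tcp_pos"];Rm=Ro.from_euler('xyz',s["eef_rot"],degrees=True)
f=lambda X:((proj(a,X)-[239.5,129.5])*5).round(0).astype(int).tolist()
for off in([0,0,0],[0,0,.04],[.021,-.028,0]):
    o=p+off
    print(off,"near +y/-y corners",[f(o+Rm.apply([x,.0965,-.066])) for x in(-.039,.039)],"far",[f(o+Rm.apply([x,-.0965,-.066])) for x in(-.039,.039)])
    print(" top cam flange z+.2,.25,.3",[proj(t,o+np.array([0,0,h])).round(0).tolist() for h in(.2,.25,.3)])
b=np.hstack([a["image"],t["image"]]);cv2.imwrite("pics/w.png",np.hstack([cv2.resize(a["image"][60:260,200:400],(400,400)),cv2.resize(t["image"][120:320,180:380],(400,400))]))
E
```

```text
[0, 0, 0] near +y/-y corners [[355, 470], [478, 364]] far [[-5, 230], [121, 148]]
 top cam flange z+.2,.25,.3 [[260.0, 221.0], [261.0, 219.0], [262.0, 217.0]]
[0, 0, 0.04] near +y/-y corners [[367, 396], [494, 290]] far [[-7, 157], [123, 75]]
 top cam flange z+.2,.25,.3 [[260.0, 220.0], [261.0, 217.0], [263.0, 215.0]]
[0.021, -0.028, 0] near +y/-y corners [[344, 402], [463, 303]] far [[-4, 177], [118, 100]]
 top cam flange z+.2,.25,.3 [[274.0, 211.0], [276.0, 208.0], [278.0, 205.0]]
```

View pics/w.png

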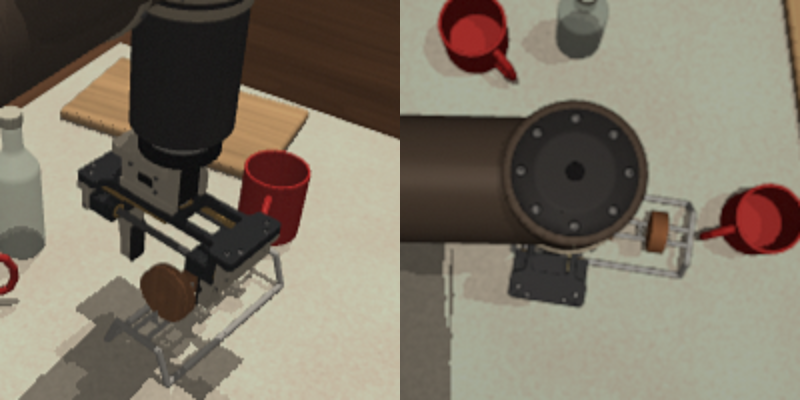

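```bash
python3 - <<'E'
from h import *
a=r.capture("side");t=r.capture("top");s=r.get_state();p=s["tcp_pos"];Rm=Ro.from_euler('xyz',s["eef_rot"],degrees=True)
print(p)
for u,v in(((314,194),(235,269)),((339.5,174),(272.5,272.5))):
    q=tri((a,t),(u,v));print(q.x.round(4),q.fun.round(1),"tool coords",Rm.inv().apply(q.x-p).round(4))
E
```

```text
[ 0.49656162 -0.1963426   0.06265764]
[ 0.4072 -0.1468  0.202 ] [ 1.6  0.2 -0.8 -1.8] tool coords [-0.0362  0.0956 -0.1394]
[ 0.3984 -0.2244  0.1983] [ 0.7  0.1 -0.3 -0.7] tool coords [ 0.0419  0.0931 -0.1357]
```

Emit:
{"fn": "play_rows", "kwargs": {"rows": [{"slide": [0,0,0.09],"delta_rot": [0,0,0],"fingers": 1},{"slide": [0,0,0.08],"delta_rot": [0,0,0],"fingers": 1},{"slide": [0,0,0],"delta_rot": [0,0,0],"fingers": 1}]}}

```text
time_s: 5.5
tcp_pos: [0.4953, -0.1963, 0.0355]
eef_rot: [179.8, -0.0, -98.3]
contact_force: [-0.0, 0.1, 0.1]
gripper_width: 0.0876
gripper_force: 0.0
```

Emit:
{"fn": "play_rows", "kwargs": {"rows": [{"slide": [0,0,0.06],"delta_rot": [0,0,0],"fingers": 1},{"slide": [0,0,0.05],"delta_rot": [0,0,0],"fingers": 0.6},{"slide": [0,0,0],"delta_rot": [0,0,0],"fingers": -1},{"slide": [0,0,0],"delta_rot": [0,0,0],"fingers": -1},{"slide": [0,0,0],"delta_rot": [0,0,0],"fingers": -1}], "squeeze": 15}}

```text
time_s: 6.12
tcp_pos: [0.4968, -0.1963, 0.0209]
eef_rot: [-180.0, 0.0, -98.3]
contact_force: [-0.3, 0.1, -1.4]
gripper_width: 0.0629
gripper_force: 15.0
```

```bash
python3 - <<'E'
from h import *
plan([([.4965,-.1963,.1],-98.3,3),([.565,-.025,.1],-96.85,5),([.565,-.025,.0525],-96.85,3)])
E
```

```text
[-0.0, 0.0, -0.18] [-0.0, 0.0, 0.0] 
[-0.0, 0.0, -0.17] [-0.0, 0.0, 0.0] 
[-0.0, 0.0, -0.18] [-0.01, 0.0, 0.01] 
-> [ 0.4967 -0.1963  0.1004] [179.98   0.   -98.32]
[-0.24, -0.06, 0.0] [0.0, 0.0, -0.06] 
[-0.24, -0.06, 0.0] [0.0, 0.0, -0.07] 
[-0.24, -0.06, 0.0] [0.0, 0.0, -0.06] 
[-0.24, -0.06, 0.0] [0.0, 0.0, -0.07] 
[-0.23, -0.06, 0.0] [0.0, 0.0, -0.06] 
-> [ 0.5653 -0.0255  0.1004] [179.98   0.   -96.85]
[-0.0, 0.0, 0.11] [0.0, 0.0, -0.0] 
[-0.0, 0.0, 0.1] [0.0, 0.0, -0.0] 
[-0.0, 0.0, 0.11] [0.0, 0.0, -0.0] 
-> [ 0.5653 -0.0255  0.0524] [179.98   0.   -96.85]
```

Emit:
{"fn": "play_rows", "kwargs": {"rows": [{"slide": [0,0,-0.18],"delta_rot": [0,0,0],"fingers": -1},{"slide": [0,0,-0.17],"delta_rot": [0,0,0],"fingers": -1},{"slide": [0,0,-0.18],"delta_rot": [0,0,0],"fingers": -1},{"slide": [-0.24,-0.06,0],"delta_rot": [0,0,-0.06],"fingers": -1},{"slide": [-0.24,-0.06,0],"delta_rot": [0,0,-0.07],"fingers": -1},{"slide": [-0.24,-0.06,0],"delta_rot": [0,0,-0.06],"fingers": -1},{"slide": [-0.24,-0.06,0],"delta_rot": [0,0,-0.07],"fingers": -1},{"slide": [-0.23,-0.06,0],"delta_rot": [0,0,-0.06],"fingers": -1}]}}

```text
time_s: 7.12
tcp_pos: [0.5654, -0.0242, 0.1005]
eef_rot: [-180.0, 0.0, -96.8]
contact_force: [0.9, 0.2, -1.0]
gripper_width: 0.0632
gripper_force: 15.0
```

Emit:
{"fn": "play_rows", "kwargs": {"rows": [{"slide": [0,0,0.11],"delta_rot": [0,0,0],"fingers": -1},{"slide": [0,0,0.1],"delta_rot": [0,0,0],"fingers": -1},{"slide": [0,0,0.11],"delta_rot": [0,0,0],"fingers": -1},{"slide": [0,0,0],"delta_rot": [0,0,0],"fingers": -1}]}}

```text
time_s: 7.62
tcp_pos: [0.5635, -0.0265, 0.0504]
eef_rot: [179.8, -0.1, -96.9]
contact_force: [-0.4, 0.2, -0.8]
gripper_width: 0.0632
gripper_force: 15.0
```

```bash
python3 - <<'E'
from h import *
a=r.capture("side");t=r.capture("top");s=r.get_state();p=s["tcp_pos"];print(p,s["eef_rot"],s["gripper_width"],s["contact_force"])
im=cv2.resize(a["image"][215:295,145:245],(750,600),interpolation=cv2.INTER_CUBIC)
f=lambda X:((proj(a,X)-[144.5,214.5])*7.5).astype(int)
yw=np.radians(-6.85);c=p+[0,0,.0581]
F=np.array([.5775,.0799,.1089])
for P,R,col in((cyl(c,-.01,-.0099,.032,yw)[:36],0,(0,0,255)),(cyl(c,.01,.0101,.032,yw)[:36],0,(0,0,255)),(cyl(c,.01,.0101,.008,yw)[:36],0,(0,0,255)),(cyl(F,-.056,-.0559,.007,yw)[:36],0,(0,255,0)),(cyl(F,-.0,.0001,.0275,yw)[:36],0,(0,255,0)),(cyl(F,-.0,.0001,.007,yw)[:36],0,(0,255,0))):
    cv2.polylines(im,[np.array([f(x) for x in P])],True,col,1)
cv2.imwrite("pics/d1.png",im)
print("top hull of disc pred",hullcen(t,cyl(c,-.01,.01,.032,yw)))
E
```

```text
[ 0.56496941 -0.02605806  0.05207593] [ 1.79977951e+02 -2.33631324e-02 -9.68405167e+01] 0.0632172600758511 [ 0.16555285 -0.09730007  0.02776695]
top hull of disc pred [183.03854064 195.78048503]
```

View pics/d1.png

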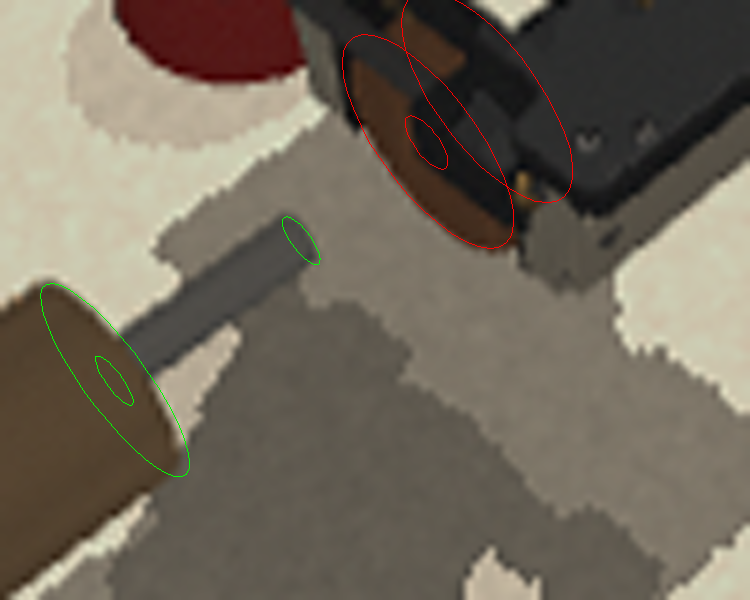

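```bash
cat >> h.py <<'E'
def axle_mid(im,c,F,yaw,ys,hw=9):
    """profiles across the axle: centre offset (px, along normal) of the neutral-grey band"""
    u=Ro.from_euler('z',yaw).apply([0,1,0]);out=[]
    for y in ys:
        q=proj(c,F+u*y);d=proj(c,F+u*(y+.005))-q;d/=np.linalg.norm(d);n=np.array([-d[1],d[0]])
        k=np.arange(-hw,hw+.01,.25);pt=(q+k[:,None]*n).astype(np.float32)
        pr=cv2.remap(im,pt[None,:,0],pt[None,:,1],cv2.INTER_LINEAR)[0].astype(float)
        out.append((y,k,(pr[:,0]+1)/(pr[:,2]+1),pr.sum(1)))
    return out
E
python3 - <<'E'
from h import *
F=np.array([.5775,.0799,.1089]);yw=np.radians(-6.85)
ca={"side":r.capture("side"),"top":r.capture("top")}
for n,im in(("side",cv2.imread("pics/side0.png")),("top",cv2.imread("pics/top0.png")),("side",ca["side"]["image"])):
    for y,k,b,sm in axle_mid(im,ca[n],F,yw,[-.05,-.035,-.02]):
        print(n,y,"ratio",(100*b[::2]).astype(int).tolist());print("   sum",sm[::2].astype(int).tolist())
E
```

```text
side -0.05 ratio [85, 85, 85, 86, 86, 86, 86, 85, 84, 82, 82, 84, 87, 90, 92, 91, 90, 90, 90, 90, 90, 89, 90, 90, 90, 90, 88, 87, 86, 86, 85, 85, 86, 86, 87, 87, 87]
   sum [458, 459, 461, 462, 466, 466, 465, 464, 460, 454, 419, 350, 261, 230, 235, 275, 305, 328, 346, 365, 380, 386, 384, 377, 366, 362, 361, 373, 412, 455, 465, 464, 465, 466, 469, 471, 470]
side -0.035 ratio [86, 86, 87, 86, 85, 84, 84, 84, 85, 86, 86, 86, 87, 89, 91, 91, 91, 90, 90, 90, 90, 90, 90, 90, 90, 89, 89, 86, 84, 84, 84, 84, 85, 85, 86, 86, 87]
   sum [468, 466, 464, 462, 458, 454, 453, 457, 464, 472, 457, 406, 310, 234, 210, 253, 291, 317, 333, 352, 372, 384, 387, 382, 374, 364, 365, 385, 421, 462, 459, 458, 460, 460, 462, 466, 468]
side -0.02 ratio [83, 83, 83, 84, 85, 85, 85, 84, 84, 83, 82, 82, 84, 88, 92, 91, 91, 90, 90, 90, 91, 90, 90, 90, 90, 90, 90, 88, 86, 85, 85, 85, 85, 84, 84, 84, 84]
   sum [452, 449, 451, 454, 458, 457, 458, 459, 460, 462, 448, 433, 318, 224, 193, 233, 270, 298, 318, 337, 357, 374, 382, 382, 379, 369, 366, 386, 429, 466, 463, 460, 460, 459, 459, 459, 458]
top -0.05 ratio [82, 8
[... 1430 characters left out ...]
[82, 82, 83, 82, 82, 82, 82, 82, 83, 83, 84, 85, 87, 90, 92, 91, 90, 91, 92, 91, 91, 91, 91, 90, 91, 90, 89, 86, 83, 82, 82, 82, 81, 82, 82, 82, 82]
   sum [271, 271, 270, 268, 264, 262, 262, 263, 267, 269, 267, 253, 233, 219, 216, 221, 226, 228, 226, 225, 225, 228, 225, 219, 212, 213, 223, 258, 306, 345, 342, 342, 343, 345, 348, 351, 354]
side -0.02 ratio [82, 82, 82, 81, 81, 81, 81, 81, 81, 81, 82, 81, 84, 87, 91, 90, 91, 91, 91, 91, 91, 91, 91, 92, 91, 90, 88, 86, 85, 84, 85, 84, 85, 85, 84, 85, 84]
   sum [252, 248, 345, 438, 503, 515, 512, 509, 508, 508, 491, 475, 356, 248, 198, 212, 221, 224, 224, 224, 227, 228, 225, 218, 209, 227, 272, 364, 497, 597, 586, 577, 577, 577, 575, 574, 572]
```

```bash
python3 - <<'E'
from h import *
F=np.array([.5775,.0799,.1089]);yw=np.radians(-6.85)
ca={"side":r.capture("side"),"top":r.capture("top")}
O=[("side",-.05,.55),("side",-.035,.8),("side",-.02,.9),("top",-.05,.15),("top",-.035,.1),("top",-.02,.17)]
def mk(yaw,F,y): return F+Ro.from_euler('z',yaw).apply([0,y,0])
T=[]
for n,y,o in O:
    c=ca[n];q=proj(c,mk(yw,F,y));d=proj(c,mk(yw,F,y+.005))-q;d/=np.linalg.norm(d);nn=np.array([-d[1],d[0]]);T.append((c,y,q+o*nn,nn))
f=least_squares(lambda p:[(proj(c,mk(p[2],np.array([p[0],F[1],p[1]]),y))-g)@nn for c,y,g,nn in T],[.5775,.1089,yw])
print(f.x,np.degrees(f.x[2]),f.fun.round(2)); X=np.array([f.x[0],F[1],f.x[1]]);tip=mk(f.x[2],X,-.056);print("tip",tip)
s=r.get_state();c=s["tcp_pos"]+[0,0,.0581];Rm=Ro.from_euler('z',f.x[2]);print(s["tcp_pos"],s["eef_rot"],"disc centre in pin frame",Rm.inv().apply(c-X))
# disc position seen: fit brown-edge of hull? report lower-edge profile
for n in ca:
    u=Rm.apply([1,0,0]);
    for y in(0,):
        pass
E
```

```text
[ 0.57803586  0.11115815 -0.13295746] -7.6179011705740525 [ 0.1  -0.05 -0.05 -0.1   0.04  0.06]
tip [0.57061216 0.02439425 0.11115815]
[ 0.56549168 -0.02553423  0.05279056] [-1.79938451e+02  2.07334526e-02 -9.68140594e+01] disc centre in pin frame [ 0.00154353 -0.10616662 -0.0002676 ]
```

Emit:
{"fn": "play_rows", "kwargs": {"rows": [{"slide": [0,0.008,0],"delta_rot": [0,0,0.17],"fingers": -1},{"slide": [-0.12,0,0],"delta_rot": [0,0,0],"fingers": -1},{"slide": [-0.1,0,0],"delta_rot": [0,0,0],"fingers": -1},{"slide": [0,0,0],"delta_rot": [0,0,0],"fingers": -1},{"slide": [0,0,0],"delta_rot": [0,0,0],"fingers": -1}], "squeeze": 10}}

```text
time_s: 8.55
tcp_pos: [0.5681, 0.0078, 0.0521]
eef_rot: [180.0, -0.0, -97.5]
contact_force: [-0.3, 0.7, -1.0]
gripper_width: 0.0632
gripper_force: 10.0
```

```bash
cat >> h.py <<'E'
PF=np.array([.57804,.0799,.11116]);PY=-.13296
def pin(off=.0581):
    s=r.get_state();v=Ro.from_euler('z',PY).inv().apply(s["tcp_pos"]+[0,0,off]-PF)*1000
    f=Ro.from_euler('z',PY).inv().apply(s["contact_force"]);m=Ro.from_euler('z',PY).inv().apply(s["moment"])
    print("t",round(s["time_s"],2),"pin mm",v.round(1),"F",f.round(1),"M",m.round(2),"w",round(s["gripper_width"],4),s["gripper_force"],"rpy",s["eef_rot"].round(2))
E
python3 -c "
from h import *
pin()"
```

```text
t 8.55 pin mm [ -0.3 -72.8  -1. ] F [-0.4  0.6 -1. ] M [ 0.1  -0.07  0.04] w 0.0632 9.999961825633363 rpy [ 1.7999e+02 -1.0000e-02 -9.7540e+01]
```

Emit:
{"fn": "play_rows", "kwargs": {"rows": [{"slide": [-0.02,0,-0.004],"delta_rot": [0,0,0],"fingers": -1},{"slide": [-0.02,0,0],"delta_rot": [0,0,0],"fingers": -1},{"slide": [-0.02,0,0],"delta_rot": [0,0,0],"fingers": -1},{"slide": [-0.01,0,0],"delta_rot": [0,0,0],"fingers": -1},{"slide": [0,0,0],"delta_rot": [0,0,0],"fingers": -1}]}}

```text
time_s: 9.18
tcp_pos: [0.5697, 0.0179, 0.0528]
eef_rot: [-180.0, 0.0, -97.6]
contact_force: [-0.0, 0.3, 1.2]
gripper_width: 0.0634
gripper_force: 10.0
```

```bash
python3 -c "
from h import *
pin()"
```

```text
t 9.18 pin mm [ -0.  -62.5  -0.2] F [-0.1  0.3  1.2] M [0.22 0.03 0.02] w 0.0634 9.999962667861837 rpy [-1.7999e+02  1.0000e-02 -9.7580e+01]
```

Emit:
{"fn": "play_rows", "kwargs": {"rows": [{"slide": [-0.02,0,0],"delta_rot": [0,0,0],"fingers": -1},{"slide": [-0.02,0,0],"delta_rot": [0,0,0],"fingers": -1},{"slide": [-0.02,0,0],"delta_rot": [0,0,0],"fingers": -1},{"slide": [0,0,0],"delta_rot": [0,0,0],"fingers": -1}]}}

```text
time_s: 9.68
tcp_pos: [0.571, 0.0271, 0.0529]
eef_rot: [-180.0, 0.0, -97.6]
contact_force: [0.1, 1.4, 0.8]
gripper_width: 0.063
gripper_force: 10.0
```

```bash
python3 -c "
from h import *
pin()
c=r.capture('side')['image'];crops([(c,145,205),(c,130,215),(r.capture('top')['image'],105,155),(c,100,230)],'pics/e1.png')"
```

```text
t 9.68 pin mm [ -0.  -53.3  -0.2] F [-0.1  1.4  0.8] M [0.42 0.02 0.02] w 0.063 10.000078087323345 rpy [-1.7998e+02  1.0000e-02 -9.7570e+01]
```

View pics/e1.png

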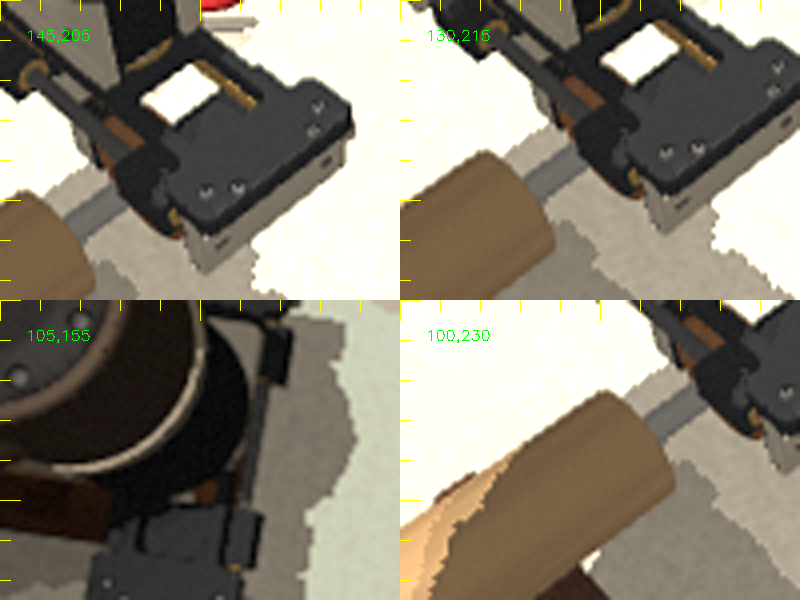

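Emit:
{"fn": "play_rows", "kwargs": {"rows": [{"slide": [-0.03,0,0],"delta_rot": [0,0,0],"fingers": -1},{"slide": [-0.03,0,0],"delta_rot": [0,0,0],"fingers": -1},{"slide": [-0.03,0,0],"delta_rot": [0,0,0],"fingers": -1},{"slide": [0,0,0],"delta_rot": [0,0,0],"fingers": -1}]}}

```text
time_s: 10.28
tcp_pos: [0.5728, 0.0407, 0.0528]
eef_rot: [-180.0, 0.0, -97.6]
contact_force: [0.2, 1.0, 2.0]
gripper_width: 0.0632
gripper_force: 10.0
```

```bash
python3 -c "
from h import *
pin()"
```

```text
t 10.28 pin mm [ -0.  -39.5  -0.2] F [0. 1. 2.] M [0.56 0.17 0.03] w 0.0632 10.00016336052795 rpy [-1.7998e+02  3.0000e-02 -9.7560e+01]
```

Emit:
{"fn": "play_rows", "kwargs": {"rows": [{"slide": [0,0,-0.004],"delta_rot": [0,0,0],"fingers": -1},{"slide": [-0.03,0,0],"delta_rot": [0,0,0],"fingers": -1},{"slide": [-0.03,0,0],"delta_rot": [0,0,0],"fingers": -1},{"slide": [-0.03,0,0],"delta_rot": [0,0,0],"fingers": -1},{"slide": [-0.03,0,0],"delta_rot": [0,0,0],"fingers": -1},{"slide": [0,0,0],"delta_rot": [0,0,0],"fingers": -1}]}}

```text
time_s: 11.02
tcp_pos: [0.575, 0.0583, 0.0533]
eef_rot: [180.0, -0.0, -97.6]
contact_force: [-0.0, -0.6, -0.7]
gripper_width: 0.0633
gripper_force: 10.0
```

```bash
python3 -c "
from h import *
pin()"
```

```text
t 11.03 pin mm [ -0.2 -21.8   0.3] F [ 0.  -0.6 -0.7] M [ 0.06 -0.07  0.04] w 0.0633 10.00004184901627 rpy [180.    -0.   -97.56]
```

Emit:
{"fn": "play_rows", "kwargs": {"rows": [{"slide": [-0.02,0,0],"delta_rot": [0,0,0],"fingers": -1},{"slide": [-0.02,0,0],"delta_rot": [0,0,0],"fingers": -1},{"slide": [-0.01,0,0],"delta_rot": [0,0,0],"fingers": -1},{"slide": [-0.01,0,0],"delta_rot": [0,0,0],"fingers": -1},{"slide": [0,0,0],"delta_rot": [0,0,0],"fingers": -1}], "squeeze": 6}}

```text
time_s: 11.65
tcp_pos: [0.5762, 0.0669, 0.0533]
eef_rot: [180.0, 0.0, -97.6]
contact_force: [-0.6, 0.7, -1.0]
gripper_width: 0.0636
gripper_force: 6.0
```

```bash
python3 -c "
from h import *
pin()"
```

```text
t 11.65 pin mm [ -0.1 -13.1   0.3] F [-0.6  0.7 -1. ] M [ 0.06 -0.07 -0.01] w 0.0636 6.000117418616355 rpy [180.     0.   -97.58]
```

Emit:
{"fn": "play_rows", "kwargs": {"rows": [{"slide": [-0.007,0,0],"delta_rot": [0,0,0],"fingers": -1},{"slide": [-0.007,0,0],"delta_rot": [0,0,0],"fingers": -1},{"slide": [0,0,0],"delta_rot": [0,0,0],"fingers": -1}]}}

```text
time_s: 12.02
tcp_pos: [0.5764, 0.069, 0.0533]
eef_rot: [180.0, -0.0, -97.6]
contact_force: [0.5, -0.0, -0.6]
gripper_width: 0.0632
gripper_force: 6.0
```

Emit:
{"fn": "play_rows", "kwargs": {"rows": [{"slide": [-0.007,0,0],"delta_rot": [0,0,0],"fingers": -1},{"slide": [0,0,0],"delta_rot": [0,0,0],"fingers": -1}]}}

```text
time_s: 12.28
tcp_pos: [0.5764, 0.0694, 0.0533]
eef_rot: [180.0, -0.0, -97.6]
contact_force: [-0.1, -4.4, 0.3]
gripper_width: 0.0634
gripper_force: 6.0
```

Emit:
{"fn": "play_rows", "kwargs": {"rows": [{"slide": [-0.007,0,0],"delta_rot": [0,0,0],"fingers": -1},{"slide": [0,0,0],"delta_rot": [0,0,0],"fingers": -1}]}}

```text
time_s: 12.52
tcp_pos: [0.5764, 0.0698, 0.0533]
eef_rot: [180.0, -0.1, -97.6]
contact_force: [0.5, -7.0, -0.0]
gripper_width: 0.0635
gripper_force: 6.0
```

Emit:
{"fn": "play_rows", "kwargs": {"rows": [{"slide": [0.008,0,0],"delta_rot": [0,0,0],"fingers": -1},{"slide": [0,0,0],"delta_rot": [0,0,0],"fingers": 1},{"slide": [0,0,0],"delta_rot": [0,0,0],"fingers": 1},{"slide": [0,0,0],"delta_rot": [0,0,0],"fingers": 1}]}}

```text
time_s: 13.02
tcp_pos: [0.5766, 0.0701, 0.0534]
eef_rot: [-180.0, 0.0, -97.6]
contact_force: [-0.0, -0.3, -0.3]
gripper_width: 0.0856
gripper_force: 0.0
```

```bash
python3 - <<'E'
from h import *
pin()
# small disc in the rack; z: TCP = centre - .0581
plan([([.575,.07,.145],-97.6,3),([.5,-.2,.145],-98.3,5),([.479,-.3165,.1],-98.45,3),([.479,-.3165,.013],-98.45,5)])
E
```

```text
t 13.03 pin mm [-0.1 -9.9  0.4] F [ 0.  -0.3 -0.3] M [ 0.14  0.01 -0.  ] w 0.0856 0.0 rpy [-1.7999e+02  1.0000e-02 -9.7570e+01]
[0.0, 0.0, -0.2] [-0.0, 0.0, 0.0] 
[0.0, 0.01, -0.21] [-0.0, 0.0, 0.0] 
[0.0, 0.0, -0.2] [-0.0, 0.0, 0.01] 
-> [0.5751 0.0703 0.1449] [-1.7999e+02  1.0000e-02 -9.7620e+01]
[0.37, 0.05, -0.0] [-0.0, 0.0, 0.03] 
[0.37, 0.05, -0.0] [-0.0, 0.0, 0.03] 
[0.37, 0.05, -0.0] [-0.0, 0.0, 0.03] 
[0.37, 0.05, -0.0] [-0.0, 0.0, 0.03] 
[0.37, 0.05, -0.0] [-0.0, 0.0, 0.03] 
-> [ 0.4999 -0.1994  0.1448] [-1.7999e+02  1.0000e-02 -9.8310e+01]
[0.26, 0.01, 0.1] [-0.0, 0.0, 0.01] 
[0.27, 0.01, 0.1] [-0.0, 0.0, 0.01] 
[0.26, 0.0, 0.1] [-0.0, 0.0, 0.01] 
-> [ 0.4797 -0.3162  0.0998] [-1.7999e+02  1.0000e-02 -9.8450e+01]
[0.0, 0.0, 0.12] [-0.0, 0.0, 0.0] 
[0.0, 0.0, 0.11] [-0.0, 0.0, 0.0] 
[0.0, 0.0, 0.12] [-0.0, 0.0, 0.0] 
[0.0, 0.0, 0.11] [-0.0, 0.0, 0.0] 
[0.0, 0.0, 0.12] [-0.0, 0.0, 0.0] 
-> [ 0.4797 -0.3162  0.0128] [-1.7999e+02  1.0000e-02 -9.8450e+01]
```

Emit:
{"fn": "play_rows", "kwargs": {"rows": [{"slide": [0,0,-0.2],"delta_rot": [0,0,0],"fingers": 1},{"slide": [0,0.01,-0.21],"delta_rot": [0,0,0],"fingers": 1},{"slide": [0,0,-0.2],"delta_rot": [0,0,0],"fingers": 1},{"slide": [0.37,0.05,0],"delta_rot": [0,0,0.03],"fingers": 1},{"slide": [0.37,0.05,0],"delta_rot": [0,0,0.03],"fingers": 1},{"slide": [0.37,0.05,0],"delta_rot": [0,0,0.03],"fingers": 1},{"slide": [0.37,0.05,0],"delta_rot": [0,0,0.03],"fingers": 1},{"slide": [0.37,0.05,0],"delta_rot": [0,0,0.03],"fingers": 1}]}}

```text
time_s: 14.02
tcp_pos: [0.4994, -0.2012, 0.1452]
eef_rot: [-180.0, 0.0, -98.2]
contact_force: [0.3, 0.3, 0.1]
gripper_width: 0.0874
gripper_force: 0.0
```

Emit:
{"fn": "play_rows", "kwargs": {"rows": [{"slide": [0.26,0.01,0.1],"delta_rot": [0,0,0.01],"fingers": 1},{"slide": [0.27,0.01,0.1],"delta_rot": [0,0,0.01],"fingers": 1},{"slide": [0.26,0,0.1],"delta_rot": [0,0,0.01],"fingers": 1},{"slide": [0,0,0.12],"delta_rot": [0,0,0],"fingers": 1},{"slide": [0,0,0.11],"delta_rot": [0,0,0],"fingers": 1},{"slide": [0,0,0.12],"delta_rot": [0,0,0],"fingers": 1},{"slide": [0,0,0],"delta_rot": [0,0,0],"fingers": 1}]}}

```text
time_s: 14.9
tcp_pos: [0.479, -0.3157, 0.046]
eef_rot: [179.8, 0.0, -98.4]
contact_force: [0.3, 0.7, 0.0]
gripper_width: 0.0875
gripper_force: 0.0
```

```bash
python3 - <<'E'
from h import *
s=r.get_state();print(s["tcp_pos"],s["eef_rot"])
# did the pin move? centre line + face check by brown/gray in side image against first one
a=cv2.imread("pics/side0.png").astype(int);b=r.capture("side")["image"].astype(int)
A=a[235:300,120:200];d=np.abs(A-b[235:300,120:200]).sum(2);print("changed px",(d>60).sum());ys,xs=np.where(d>60);print(xs.min()+120,xs.max()+120,ys.min()+235,ys.max()+235)
plan([([.479,-.3165,.013],-98.45,3)])
E
```

```text
[ 0.47896863 -0.31570601  0.04604315] [ 1.79845679e+02  2.80483148e-02 -9.83748884e+01]
changed px 1683
120 199 235 299
[0.0, 0.0, 0.08] [0.0, -0.0, 0.01] 
[0.0, 0.0, 0.07] [0.01, -0.0, 0.01] 
[0.0, 0.0, 0.08] [0.0, -0.0, 0.0] 
-> [ 0.4797 -0.3161  0.0126] [179.98  -0.   -98.44]
```

Emit:
{"fn": "play_rows", "kwargs": {"rows": [{"slide": [0,0,0.08],"delta_rot": [0,0,0],"fingers": 1},{"slide": [0,0,0.07],"delta_rot": [0,0,0],"fingers": 0.5},{"slide": [0,0,0.08],"delta_rot": [0,0,0],"fingers": 0.4},{"slide": [0,0,0],"delta_rot": [0,0,0],"fingers": -1},{"slide": [0,0,0],"delta_rot": [0,0,0],"fingers": -1},{"slide": [0,0,0],"delta_rot": [0,0,0],"fingers": -1},{"slide": [0,0,0],"delta_rot": [0,0,0],"fingers": -1}], "squeeze": 10}}

```text
time_s: 15.82
tcp_pos: [0.48, -0.3167, 0.0132]
eef_rot: [-180.0, -0.0, -98.4]
contact_force: [-1.1, -1.0, 0.5]
gripper_width: 0.0494
gripper_force: 10.0
```

```bash
python3 - <<'E'
from h import *
s=r.get_state();print(s["tcp_pos"],s["eef_rot"],s["gripper_width"],s["gripper_force"],s["contact_force"])
E
```

```text
[ 0.48002333 -0.31670708  0.01324346] [-1.79961835e+02 -6.32819524e-03 -9.84155130e+01] 0.04944989792477967 9.999996235201252 [-1.0785219  -0.99667101  0.50563527]
```

```bash
python3 - <<'E'
from h import *
g=lambda y,z:[*(PF+Ro.from_euler('z',PY).apply([-.0001,y,0]))[:2],z]
plan([([.48,-.3165,.09],-98.4,3),(g(-.09,.09),-97.58,7),(g(-.08,.0536),-97.58,3)])
plan([(g(-.08,.0536),-97.58,1)],3)
E
```

```text
[-0.0, 0.0, -0.17] [-0.0, -0.0, -0.0] 
[-0.0, 0.0, -0.17] [-0.0, -0.0, -0.0] 
[-0.0, 0.0, -0.17] [-0.01, -0.0, -0.0] 
-> [ 0.48   -0.3167  0.0897] [ 1.7999e+02 -1.0000e-02 -9.8420e+01]
[-0.3, -0.04, -0.0] [0.0, -0.0, -0.03] 
[-0.3, -0.04, -0.0] [0.0, -0.0, -0.03] 
[-0.3, -0.04, -0.0] [0.0, -0.0, -0.02] 
[-0.3, -0.04, -0.0] [0.0, -0.0, -0.03] 
[-0.3, -0.04, -0.0] [0.0, -0.0, -0.02] 
[-0.3, -0.04, -0.0] [0.0, -0.0, -0.03] 
[-0.31, -0.04, -0.0] [0.0, -0.0, -0.02] 
-> [ 0.5658 -0.0092  0.0897] [ 1.7999e+02 -1.0000e-02 -9.7590e+01]
[-0.02, -0.0, 0.08] [0.0, -0.0, -0.0] 
[-0.02, -0.0, 0.08] [0.0, -0.0, -0.0] 
[-0.03, -0.0, 0.08] [0.0, -0.0, -0.0] 
-> [0.5672 0.0012 0.0537] [ 1.7999e+02 -1.0000e-02 -9.7590e+01]
[-2.178, -0.266, -0.269] [-0.008, -0.001, -0.182] TOO FAST
-> [0.5673 0.0006 0.0536] [-180.     -0.    -97.58]
```

Emit:
{"fn": "play_rows", "kwargs": {"rows": [{"slide": [0,0,-0.17],"delta_rot": [0,0,0],"fingers": -1},{"slide": [0,0,-0.17],"delta_rot": [0,0,0],"fingers": -1},{"slide": [0,0,-0.17],"delta_rot": [0,0,0],"fingers": -1},{"slide": [-0.3,-0.04,0],"delta_rot": [0,0,-0.03],"fingers": -1},{"slide": [-0.3,-0.04,0],"delta_rot": [0,0,-0.03],"fingers": -1},{"slide": [-0.3,-0.04,0],"delta_rot": [0,0,-0.02],"fingers": -1},{"slide": [-0.3,-0.04,0],"delta_rot": [0,0,-0.03],"fingers": -1},{"slide": [-0.3,-0.04,0],"delta_rot": [0,0,-0.02],"fingers": -1}]}}

```text
time_s: 16.82
tcp_pos: [0.5419, -0.0966, 0.0898]
eef_rot: [-179.9, 0.0, -97.8]
contact_force: [0.8, -0.3, 0.8]
gripper_width: 0.0497
gripper_force: 10.0
```

Emit:
{"fn": "play_rows", "kwargs": {"rows": [{"slide": [-0.3,-0.04,0],"delta_rot": [0,0,-0.03],"fingers": -1},{"slide": [-0.3,-0.04,0],"delta_rot": [0,0,-0.02],"fingers": -1},{"slide": [-0.02,0,0.08],"delta_rot": [0,0,0],"fingers": -1},{"slide": [-0.02,0,0.08],"delta_rot": [0,0,0],"fingers": -1},{"slide": [-0.02,0,0.08],"delta_rot": [0,0,0],"fingers": -1},{"slide": [0,0,0],"delta_rot": [0,0,0],"fingers": -1},{"slide": [0,0,0],"delta_rot": [0,0,0],"fingers": -1}]}}

```text
time_s: 17.7
tcp_pos: [0.5667, -0.0022, 0.0535]
eef_rot: [-180.0, -0.0, -97.6]
contact_force: [-0.2, -0.6, -0.1]
gripper_width: 0.0495
gripper_force: 10.0
```

```bash
python3 - <<'E'
from h import *
pin(.0578)
E
```

```text
t 17.7 pin mm [ -0.3 -82.9   0.1] F [-0.1 -0.6 -0.1] M [ 0.11 -0.03  0.02] w 0.0495 9.999905309778114 rpy [-1.7999e+02 -1.0000e-02 -9.7620e+01]
```

Emit:
{"fn": "play_rows", "kwargs": {"rows": [{"slide": [-0.05,0,-0.002],"delta_rot": [0,0,0],"fingers": -1},{"slide": [-0.04,-0.001,0],"delta_rot": [0,0,0],"fingers": -1},{"slide": [-0.02,0,0],"delta_rot": [0,0,0],"fingers": -1},{"slide": [-0.02,0,0],"delta_rot": [0,0,0],"fingers": -1},{"slide": [-0.02,0,0],"delta_rot": [0,0,0],"fingers": -1},{"slide": [0,0,0],"delta_rot": [0,0,0],"fingers": -1}], "squeeze": 8}}

```text
time_s: 18.45
tcp_pos: [0.5698, 0.0209, 0.0536]
eef_rot: [180.0, 0.0, -97.6]
contact_force: [1.1, 0.7, 0.5]
gripper_width: 0.0497
gripper_force: 8.0
```

```bash
python3 - <<'E'
from h import *
pin(.0578)
E
```

```text
t 18.45 pin mm [ -0.4 -59.6   0.3] F [1.  0.9 0.5] M [ 0.12 -0.06  0.03] w 0.0497 7.999964839000313 rpy [180.     0.   -97.57]
```

Emit:
{"fn": "play_rows", "kwargs": {"rows": [{"slide": [-0.03,-0.002,0],"delta_rot": [0,0,0],"fingers": -1},{"slide": [-0.03,0,0],"delta_rot": [0,0,0],"fingers": -1},{"slide": [-0.03,0,0],"delta_rot": [0,0,0],"fingers": -1},{"slide": [-0.03,0,0],"delta_rot": [0,0,0],"fingers": -1},{"slide": [-0.03,0,0],"delta_rot": [0,0,0],"fingers": -1},{"slide": [0,0,0],"delta_rot": [0,0,0],"fingers": -1}], "squeeze": 6}}

```text
time_s: 19.2
tcp_pos: [0.5731, 0.0433, 0.0537]
eef_rot: [-180.0, 0.0, -97.6]
contact_force: [-0.1, -0.8, 0.0]
gripper_width: 0.0495
gripper_force: 6.0
```

```bash
python3 - <<'E'
from h import *
pin(.0578)
E
```

```text
t 19.2 pin mm [ -0.  -36.9   0.3] F [ 0.  -0.8  0. ] M [ 0.08 -0.06  0.04] w 0.0495 5.9999958483058435 rpy [-180.      0.    -97.56]
```

Emit:
{"fn": "play_rows", "kwargs": {"rows": [{"slide": [-0.014,0,0],"delta_rot": [0,0,0],"fingers": -1},{"slide": [-0.01,0,0],"delta_rot": [0,0,0],"fingers": -1},{"slide": [-0.007,0,0],"delta_rot": [0,0,0],"fingers": -1},{"slide": [0,0,0],"delta_rot": [0,0,0],"fingers": -1}]}}

```text
time_s: 19.7
tcp_pos: [0.5737, 0.0476, 0.0537]
eef_rot: [180.0, -0.0, -97.6]
contact_force: [0.9, -0.0, -1.3]
gripper_width: 0.0496
gripper_force: 6.0
```

Emit:
{"fn": "play_rows", "kwargs": {"rows": [{"slide": [-0.006,0,0],"delta_rot": [0,0,0],"fingers": -1},{"slide": [0,0,0],"delta_rot": [0,0,0],"fingers": -1}]}}

```text
time_s: 19.95
tcp_pos: [0.5736, 0.048, 0.0537]
eef_rot: [180.0, -0.0, -97.6]
contact_force: [0.4, -2.6, -0.8]
gripper_width: 0.0493
gripper_force: 7.0
```

Emit:
{"fn": "play_rows", "kwargs": {"rows": [{"slide": [-0.006,0,0],"delta_rot": [0,0,0],"fingers": -1},{"slide": [0,0,0],"delta_rot": [0,0,0],"fingers": -1}]}}

```text
time_s: 20.2
tcp_pos: [0.5735, 0.0481, 0.0537]
eef_rot: [180.0, -0.1, -97.6]
contact_force: [0.9, -7.0, 0.6]
gripper_width: 0.0493
gripper_force: 9.0
```

Emit:
{"fn": "play_rows", "kwargs": {"rows": [{"slide": [0.008,0,0],"delta_rot": [0,0,0],"fingers": -1},{"slide": [0,0,0],"delta_rot": [0,0,0],"fingers": 0.7},{"slide": [0,0,0],"delta_rot": [0,0,0],"fingers": 0.7},{"slide": [0,0,0],"delta_rot": [0,0,0],"fingers": 0.7},{"slide": [0,0,-0.2],"delta_rot": [0,0,0],"fingers": 0.7},{"slide": [0,0,-0.2],"delta_rot": [0,0,0],"fingers": 0.7},{"slide": [0,0,-0.2],"delta_rot": [0,0,0],"fingers": 0.7}]}}

```text
time_s: 21.08
tcp_pos: [0.5738, 0.0484, 0.1446]
eef_rot: [-180.0, 0.0, -97.6]
contact_force: [0.0, -0.1, 0.9]
gripper_width: 0.0746
gripper_force: 0.0
```

```bash
python3 - <<'E'
from h import *
pin(.0578)
plan([([.5,-.2,.145],-98.3,5),([.4885,-.257,.09],-98.45,3),([.4885,-.257,.03],-98.45,3)])
E
```

```text
t 21.07 pin mm [ -0.  -31.8  91.3] F [ 0.  -0.   0.9] M [ 0.15 -0.07 -0.01] w 0.0746 0.0 rpy [-1.7999e+02  1.0000e-02 -9.7570e+01]
[0.34, 0.05, -0.0] [-0.0, 0.0, 0.03] 
[0.34, 0.05, -0.0] [-0.0, 0.0, 0.03] 
[0.34, 0.05, -0.0] [-0.0, 0.0, 0.03] 
[0.34, 0.06, -0.0] [-0.0, 0.0, 0.03] 
[0.35, 0.05, -0.0] [-0.0, 0.0, 0.04] 
-> [ 0.5001 -0.2004  0.1446] [-1.7999e+02  1.0000e-02 -9.8300e+01]
[0.13, 0.01, 0.12] [-0.0, 0.0, 0.01] 
[0.13, 0.01, 0.12] [-0.0, 0.0, 0.01] 
[0.12, 0.0, 0.12] [-0.0, 0.0, 0.01] 
-> [ 0.4889 -0.2563  0.0906] [-1.7999e+02  1.0000e-02 -9.8440e+01]
[0.0, 0.0, 0.13] [-0.0, 0.0, 0.0] 
[0.0, 0.0, 0.14] [-0.0, 0.0, 0.0] 
[0.0, 0.0, 0.13] [-0.0, 0.0, 0.0] 
-> [ 0.4889 -0.2563  0.0306] [-1.7999e+02  1.0000e-02 -9.8440e+01]
```

Emit:
{"fn": "play_rows", "kwargs": {"rows": [{"slide": [0.34,0.05,0],"delta_rot": [0,0,0.03],"fingers": 0.5},{"slide": [0.34,0.05,0],"delta_rot": [0,0,0.03],"fingers": 0.5},{"slide": [0.34,0.05,0],"delta_rot": [0,0,0.03],"fingers": 0.5},{"slide": [0.34,0.06,0],"delta_rot": [0,0,0.03],"fingers": 0.5},{"slide": [0.35,0.05,0],"delta_rot": [0,0,0.04],"fingers": 0.4},{"slide": [0.13,0.01,0.12],"delta_rot": [0,0,0.01],"fingers": 0.4},{"slide": [0.13,0.01,0.12],"delta_rot": [0,0,0.01],"fingers": 0.4},{"slide": [0.12,0,0.12],"delta_rot": [0,0,0.01],"fingers": 0.4}]}}

```text
time_s: 22.08
tcp_pos: [0.4888, -0.2572, 0.0894]
eef_rot: [-180.0, 0.0, -98.5]
contact_force: [0.1, 1.0, -0.1]
gripper_width: 0.0612
gripper_force: 0.0
```

Emit:
{"fn": "play_rows", "kwargs": {"rows": [{"slide": [0,0,0.13],"delta_rot": [0,0,0],"fingers": 0.4},{"slide": [0,0,0.14],"delta_rot": [0,0,0],"fingers": 0.4},{"slide": [0,0,0.13],"delta_rot": [0,0,0],"fingers": 0.4},{"slide": [0,0,0],"delta_rot": [0,0,0],"fingers": 0.4}]}}

```text
time_s: 22.58
tcp_pos: [0.4878, -0.2562, 0.0284]
eef_rot: [179.8, 0.0, -98.5]
contact_force: [-0.5, 0.3, 0.9]
gripper_width: 0.0614
gripper_force: 0.0
```

```bash
python3 - <<'E'
from h import *
s=r.get_state();print(s["tcp_pos"],s["gripper_width"],s["contact_force"])
c=r.capture("side");cv2.imwrite("pics/cap.png",c["image"])
plan([([.4885,-.257,.009],-98.45,2)],3)
E
```

```text
[ 0.48775662 -0.25623767  0.02843973] 0.061401737184602775 [-0.49700731  0.29676462  0.85558407]
[0.002, 0.0, 0.068] [0.006, -0.001, 0.001] 
[0.001, 0.0, 0.069] [0.006, -0.001, 0.001] 
-> [ 0.4885 -0.2569  0.009 ] [180.     0.   -98.45]
```

Emit:
{"fn": "play_rows", "kwargs": {"rows": [{"slide": [0,0,0.06],"delta_rot": [0,0,0],"fingers": 0.4},{"slide": [0,0,0.06],"delta_rot": [0,0,0],"fingers": 0.3},{"slide": [0,0,0],"delta_rot": [0,0,0],"fingers": -1},{"slide": [0,0,0],"delta_rot": [0,0,0],"fingers": -1},{"slide": [0,0,0],"delta_rot": [0,0,0],"fingers": -1},{"slide": [0,0,0],"delta_rot": [0,0,0],"fingers": -1}], "squeeze": 10}}

```text
time_s: 23.38
tcp_pos: [0.4889, -0.2566, 0.012]
eef_rot: [-180.0, -0.0, -98.5]
contact_force: [-0.5, -0.8, 1.2]
gripper_width: 0.0355
gripper_force: 10.0
```

```bash
python3 - <<'E'
from h import *
s=r.get_state();print(s["tcp_pos"],s["eef_rot"],s["gripper_width"],s["gripper_force"],s["contact_force"])
z=.1114-(.064-s["tcp_pos"][2])
g=lambda y,z:[*(PF+Ro.from_euler('z',PY).apply([-.0001,y,0]))[:2],z]
print("insert z",z)
plan([([.4885,-.257,.09],-98.4,3),(g(-.1,.1),-97.58,5),(g(-.085,z),-97.58,2)])
E
```

```text
[ 0.48891814 -0.25664036  0.01197198] [-1.79972797e+02 -3.54328860e-03 -9.84558492e+01] 0.03545461021719706 9.991394458067475 [-0.5182399  -0.76823891  1.24875566]
insert z 0.05937198087260971
[0.0, 0.0, -0.17] [-0.0, -0.0, -0.0] 
[0.0, 0.0, -0.18] [-0.0, -0.0, -0.01] 
[0.0, 0.0, -0.17] [-0.01, -0.0, -0.0] 
-> [ 0.4889 -0.2566  0.09  ] [179.98  -0.   -98.41]
[-0.33, -0.05, -0.01] [0.0, -0.0, -0.04] 
[-0.33, -0.06, -0.01] [0.0, -0.0, -0.04] 
[-0.33, -0.06, -0.02] [0.0, -0.0, -0.03] 
[-0.32, -0.05, -0.01] [0.0, -0.0, -0.04] 
[-0.33, -0.06, -0.02] [0.0, -0.0, -0.03] 
-> [ 0.565  -0.0189  0.1004] [179.98  -0.   -97.58]
[-0.05, 0.0, 0.14] [0.0, -0.0, -0.0] 
[-0.05, 0.0, 0.13] [0.0, -0.0, -0.0] 
-> [ 0.5669 -0.0041  0.0599] [179.98  -0.   -97.58]
```

Emit:
{"fn": "play_rows", "kwargs": {"rows": [{"slide": [0,0,-0.17],"delta_rot": [0,0,0],"fingers": -1},{"slide": [0,0,-0.18],"delta_rot": [0,0,0],"fingers": -1},{"slide": [0,0,-0.17],"delta_rot": [0,0,0],"fingers": -1},{"slide": [-0.33,-0.05,-0.01],"delta_rot": [0,0,-0.04],"fingers": -1},{"slide": [-0.33,-0.06,-0.01],"delta_rot": [0,0,-0.04],"fingers": -1},{"slide": [-0.33,-0.06,-0.02],"delta_rot": [0,0,-0.03],"fingers": -1},{"slide": [-0.32,-0.05,-0.01],"delta_rot": [0,0,-0.04],"fingers": -1},{"slide": [-0.33,-0.06,-0.02],"delta_rot": [0,0,-0.03],"fingers": -1}]}}

```text
time_s: 24.38
tcp_pos: [0.5653, -0.0174, 0.1004]
eef_rot: [-180.0, 0.0, -97.6]
contact_force: [1.4, -0.4, -0.3]
gripper_width: 0.0358
gripper_force: 10.0
```

Emit:
{"fn": "play_rows", "kwargs": {"rows": [{"slide": [-0.05,0,0.14],"delta_rot": [0,0,0],"fingers": -1},{"slide": [-0.05,0,0.13],"delta_rot": [0,0,0],"fingers": -1},{"slide": [0,0,0],"delta_rot": [0,0,0],"fingers": -1},{"slide": [0,0,0],"delta_rot": [0,0,0],"fingers": -1}]}}

```text
time_s: 24.88
tcp_pos: [0.5674, -0.0043, 0.0604]
eef_rot: [-180.0, 0.0, -97.6]
contact_force: [-0.2, 0.2, 0.4]
gripper_width: 0.0355
gripper_force: 10.0
```

```bash
python3 - <<'E'
from h import *
pin(.052)
E
```

```text
t 24.88 pin mm [  0.6 -84.8   1.2] F [-0.3  0.2  0.4] M [ 0.04 -0.06  0.03] w 0.0355 9.991208863421477 rpy [-179.96    0.    -97.62]
```

Emit:
{"fn": "play_rows", "kwargs": {"rows": [{"slide": [-0.03,0.004,0.004],"delta_rot": [0,0,0],"fingers": -1},{"slide": [0,0,0],"delta_rot": [0,0,0],"fingers": -1},{"slide": [0,0,0],"delta_rot": [0,0,0],"fingers": -1}]}}

```text
time_s: 25.25
tcp_pos: [0.5672, 0.0004, 0.0594]
eef_rot: [-180.0, 0.0, -97.6]
contact_force: [0.4, -0.0, -0.2]
gripper_width: 0.0356
gripper_force: 10.0
```

```bash
python3 - <<'E'
from h import *
pin(.052)
E
```

```text
t 25.25 pin mm [ -0.2 -80.2   0.3] F [ 0.4  0.  -0.2] M [0.04 0.03 0.01] w 0.0356 9.991309197650509 rpy [-1.7997e+02  2.0000e-02 -9.7640e+01]
```

Emit:
{"fn": "play_rows", "kwargs": {"rows": [{"slide": [-0.04,0,0],"delta_rot": [0,0,0],"fingers": -1},{"slide": [-0.02,0,0],"delta_rot": [0,0,0],"fingers": -1},{"slide": [-0.02,0,0],"delta_rot": [0,0,0],"fingers": -1},{"slide": [-0.015,0,0],"delta_rot": [0,0,0],"fingers": -1},{"slide": [-0.015,0,0],"delta_rot": [0,0,0],"fingers": -1},{"slide": [0,0,0],"delta_rot": [0,0,0],"fingers": -1}], "squeeze": 8}}

```text
time_s: 26.0
tcp_pos: [0.5692, 0.017, 0.059]
eef_rot: [180.0, -0.0, -97.6]
contact_force: [-0.5, -0.2, -0.0]
gripper_width: 0.0355
gripper_force: 8.0
```

```bash
python3 - <<'E'
from h import *
pin(.052)
E
```

```text
t 26.0 pin mm [ -0.4 -63.6  -0.1] F [-0.5 -0.3 -0. ] M [ 0.05 -0.01 -0.05] w 0.0355 7.991949417219075 rpy [180.    -0.   -97.62]
```

Entering freely. Continue to contact in small steps.

Emit:
{"fn": "play_rows", "kwargs": {"rows": [{"slide": [-0.02,-0.002,-0.002],"delta_rot": [0,0,0],"fingers": -1},{"slide": [-0.02,0,0],"delta_rot": [0,0,0],"fingers": -1},{"slide": [-0.01,0,0],"delta_rot": [0,0,0],"fingers": -1},{"slide": [0,0,0],"delta_rot": [0,0,0],"fingers": -1}], "squeeze": 6}}

```text
time_s: 26.5
tcp_pos: [0.5705, 0.0243, 0.0593]
eef_rot: [180.0, -0.0, -97.6]
contact_force: [-1.4, 0.3, 0.1]
gripper_width: 0.0356
gripper_force: 6.0
```

Emit:
{"fn": "play_rows", "kwargs": {"rows": [{"slide": [-0.007,0,0],"delta_rot": [0,0,0],"fingers": -1},{"slide": [-0.007,0,0],"delta_rot": [0,0,0],"fingers": -1},{"slide": [0,0,0],"delta_rot": [0,0,0],"fingers": -1}]}}

```text
time_s: 26.88
tcp_pos: [0.5702, 0.0256, 0.0592]
eef_rot: [179.9, -0.1, -97.6]
contact_force: [-1.7, -5.4, 0.6]
gripper_width: 0.0353
gripper_force: 6.0
```

```bash
python3 - <<'E'
from h import *
pin(.052)
E
```

```text
t 26.88 pin mm [ -0.6 -54.9   0. ] F [-0.9 -5.5  0.6] M [-1.65  0.17 -0.04] w 0.0353 5.998965338276321 rpy [ 1.7994e+02 -6.0000e-02 -9.7640e+01]
```

Emit:
{"fn": "play_rows", "kwargs": {"rows": [{"slide": [0.007,-0.004,-0.001],"delta_rot": [0,0,0],"fingers": -1},{"slide": [0,0,0],"delta_rot": [0,0,0],"fingers": -1}]}}

```text
time_s: 27.12
tcp_pos: [0.5715, 0.0254, 0.0596]
eef_rot: [-180.0, 0.0, -97.6]
contact_force: [1.1, -1.1, -0.3]
gripper_width: 0.0356
gripper_force: 6.0
```

```bash
python3 - <<'E'
from h import *
pin(.052)
E
```

```text
t 27.12 pin mm [  0.8 -54.9   0.4] F [ 1.2 -1.  -0.3] M [-0.39 -0.04 -0.05] w 0.0356 5.997678397998243 rpy [-1.7997e+02  3.0000e-02 -9.7630e+01]
```

Emit:
{"fn": "play_rows", "kwargs": {"rows": [{"slide": [-0.005,0,0],"delta_rot": [0,0,0],"fingers": -1},{"slide": [-0.004,0,0],"delta_rot": [0,0,0],"fingers": -1},{"slide": [0,0,0],"delta_rot": [0,0,0],"fingers": -1}], "squeeze": 9}}

```text
time_s: 27.5
tcp_pos: [0.5713, 0.0255, 0.0595]
eef_rot: [180.0, -0.1, -97.6]
contact_force: [1.4, -6.7, -1.0]
gripper_width: 0.0358
gripper_force: 9.0
```

```bash
python3 - <<'E'
from h import *
pin(.052)
E
```

```text
t 27.5 pin mm [  0.5 -54.8   0.4] F [ 2.2 -6.5 -1. ] M [-2.38 -0.57 -0.12] w 0.0358 9.001854206936134 rpy [ 1.7998e+02 -8.0000e-02 -9.7640e+01]
```

Emit:
{"fn": "play_rows", "kwargs": {"rows": [{"slide": [0,0.003,0],"delta_rot": [0,0,0],"fingers": -1},{"slide": [-0.002,0,0],"delta_rot": [0,0,0],"fingers": -1},{"slide": [0,0,0],"delta_rot": [0,0,0],"fingers": -1}]}}

```text
time_s: 27.88
tcp_pos: [0.5712, 0.0256, 0.0596]
eef_rot: [-180.0, -0.1, -97.6]
contact_force: [1.4, -9.5, -0.8]
gripper_width: 0.0353
gripper_force: 9.0
```

```bash
python3 - <<'E'
from h import *
pin(.052)
E
```

```text
t 27.88 pin mm [  0.4 -54.8   0.4] F [ 2.7 -9.2 -0.8] M [-3.02 -1.14 -0.12] w 0.0353 9.003422879754908 rpy [-1.800e+02 -9.000e-02 -9.764e+01]
```

Emit:
{"fn": "play_rows", "kwargs": {"rows": [{"slide": [0.006,0,0],"delta_rot": [0,0,0],"fingers": -1},{"slide": [0,0,0],"delta_rot": [0,0,0],"fingers": 0.2},{"slide": [0,0,0],"delta_rot": [0,0,0],"fingers": 0.2},{"slide": [0,0,0],"delta_rot": [0,0,0],"fingers": 0.2},{"slide": [0,0,-0.2],"delta_rot": [0,0,0],"fingers": 0.2},{"slide": [0.1,0,-0.25],"delta_rot": [0,0,0],"fingers": 0.2},{"slide": [0.35,0,-0.2],"delta_rot": [0,0,0],"fingers": 0.2},{"slide": [0.4,0,0],"delta_rot": [0,0,0],"fingers": 0.2}]}}

```text
time_s: 28.88
tcp_pos: [0.5559, -0.1008, 0.1601]
eef_rot: [-179.7, 0.1, -97.5]
contact_force: [0.9, 0.5, 0.1]
gripper_width: 0.0523
gripper_force: 0.0
```

Emit:
{"fn": "play_rows", "kwargs": {"rows": [{"slide": [0.4,0,0],"delta_rot": [0,0,0],"fingers": 0.2},{"slide": [0.4,0,0],"delta_rot": [0,0,0],"fingers": 0.2},{"slide": [0.4,0,0],"delta_rot": [0,0,0],"fingers": 0.2},{"slide": [0,0,0],"delta_rot": [0,0,0],"fingers": 0.2}]}}

```text
time_s: 29.38
tcp_pos: [0.529, -0.2822, 0.1566]
eef_rot: [180.0, -0.0, -97.9]
contact_force: [-0.4, 1.2, -1.3]
gripper_width: 0.0525
gripper_force: 0.0
```

```bash
python3 - <<'E'
from h import *
s=cv2.imread("pics/side0.png");a=r.capture("side")["image"];t=r.capture("top")["image"]
cv2.imwrite("pics/f_side.png",a);cv2.imwrite("pics/f_top.png",t)
crops([(a,130,215),(s,130,215),(t,105,155),(cv2.imread("pics/top0.png"),105,155)],"pics/f1.png")
E
```

View pics/f1.png

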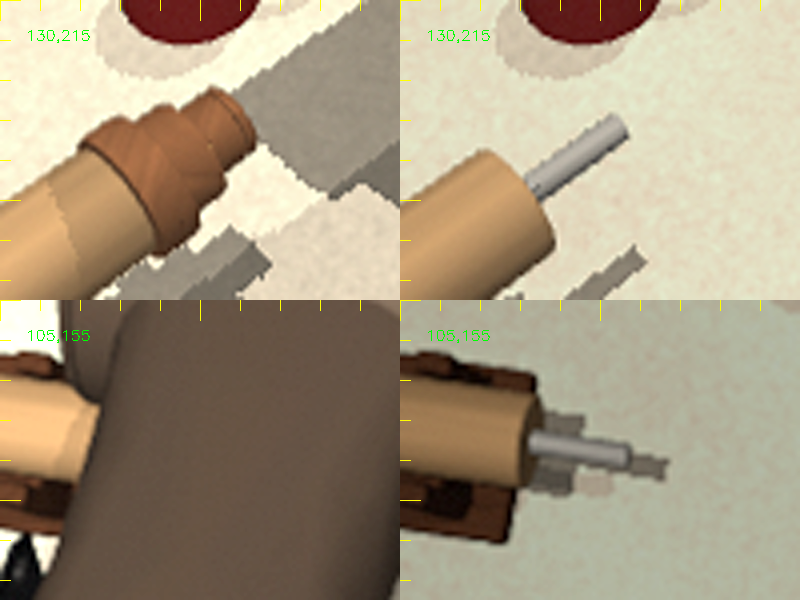

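```bash
python3 - <<'E'
from h import *
c=r.capture("side");u=Ro.from_euler('z',PY)
def prof(im,zoff,ys,xo=0):
    out=[]
    for y in ys:
        q=proj(c,PF+u.apply([xo,y,zoff])).astype(np.float32)
        out.append(cv2.remap(im,q[None,None,0],q[None,None,1],cv2.INTER_LINEAR)[0,0].astype(int).tolist())
    return out
a=cv2.imread("pics/f_side.png");s=cv2.imread("pics/side0.png")
for z in(-.003,0,.003):
    print("axle tip z",z,[(round(y*1000),v[2]) for y,v in zip(np.arange(-.066,-.048,.001),prof(s,z,np.arange(-.066,-.048,.001)))])
for z in(-.006,0,.006):
    print("cap end z",z,[(round(y*1000),v) for y,v in zip(np.arange(-.076,-.056,.001),prof(a,z,np.arange(-.076,-.056,.001)))])
E
```

```text
axle tip z -0.003 [(-66, 162), (-65, 162), (-64, 162), (-63, 162), (-62, 163), (-61, 163), (-60, 157), (-59, 144), (-58, 128), (-57, 118), (-56, 116), (-55, 116), (-54, 118), (-53, 117), (-52, 116), (-51, 117), (-50, 116), (-49, 115)]
axle tip z 0 [(-66, 162), (-65, 163), (-64, 163), (-63, 162), (-62, 162), (-61, 163), (-60, 164), (-59, 162), (-58, 144), (-57, 129), (-56, 129), (-55, 131), (-54, 130), (-53, 130), (-52, 130), (-51, 129), (-50, 129), (-49, 129)]
axle tip z 0.003 [(-66, 163), (-65, 163), (-64, 163), (-63, 163), (-62, 163), (-61, 163), (-60, 163), (-59, 160), (-58, 154), (-57, 143), (-56, 135), (-55, 134), (-54, 134), (-53, 135), (-52, 135), (-51, 135), (-50, 136), (-49, 136)]
cap end z -0.006 [(-76, [93, 106, 113]), (-75, [94, 106, 113]), (-74, [95, 108, 115]), (-73, [96, 109, 115]), (-72, [91, 105, 113]), (-71, [74, 90, 106]), (-70, [55, 75, 99]), (-69, [45, 67, 98]), (-68, [42, 65, 100]), (-67, [41, 62, 94]), (-66, [38, 56, 84]), (-65, [38, 57, 85]), (-64, [42, 64, 96]), (-63, [45, 68, 103]), (-62, [45, 68, 104]), (-61, [45, 68, 104]), (-60, [45, 69, 104]), (-59, [45,
[... 275 characters left out ...]
67, [46, 71, 110]), (-66, [45, 70, 108]), (-65, [41, 64, 97]), (-64, [37, 57, 86]), (-63, [40, 62, 93]), (-62, [46, 70, 107]), (-61, [47, 73, 112]), (-60, [47, 73, 111]), (-59, [47, 73, 111]), (-58, [47, 73, 111]), (-57, [47, 72, 111])]
cap end z 0.006 [(-76, [93, 105, 112]), (-75, [93, 105, 113]), (-74, [93, 106, 114]), (-73, [93, 106, 113]), (-72, [93, 105, 113]), (-71, [93, 105, 112]), (-70, [93, 105, 111]), (-69, [91, 103, 111]), (-68, [79, 95, 110]), (-67, [63, 83, 109]), (-66, [53, 78, 113]), (-65, [49, 79, 120]), (-64, [49, 77, 118]), (-63, [46, 71, 108]), (-62, [43, 66, 99]), (-61, [45, 69, 105]), (-60, [48, 73, 112]), (-59, [49, 76, 116]), (-58, [49, 77, 117]), (-57, [50, 77, 118])]
```

```bash
python3 - <<'E'
from h import *
c=r.capture("side");u=Ro.from_euler('z',PY)
def cross(ye,R):
    h=cv2.convexHull(np.array([proj(c,p) for p in cyl(PF,ye,ye+.01,R,PY,180)],np.float32))
    ys=np.arange(ye-.02,ye,.0001)
    for y in ys:
        q=proj(c,PF+u.apply([0,y,0]))
        if cv2.pointPolygonTest(h,(float(q[0]),float(q[1])),False)>=0: return y*1000
for y,R in((-.056,.007),(-.064,.018),(-.0655,.018),(-.067,.018)): print(y,R,cross(y,R))
# camera says: big / small rims: profile along upper silhouette line of each
a=cv2.imread("pics/f_side.png")
for R in(.021,.028):
    print(R,[(round(y*1000),int(cv2.remap(a,*[np.float32([[v]]) for v in proj(c,PF+u.apply([-R*.0,y,R]))],cv2.INTER_LINEAR)[0,0].sum())) for y in np.arange(-.056,.008,.0015)])
E
```

```text
-0.056 0.007 -58.29999999999949
-0.064 0.018 -70.39999999999962
-0.0655 0.018 -71.99999999999962
-0.067 0.018 -73.49999999999962
0.021 [(-56, 185), (-54, 200), (-53, 216), (-52, 212), (-50, 211), (-48, 208), (-47, 209), (-45, 210), (-44, 212), (-42, 216), (-41, 220), (-39, 232), (-38, 242), (-36, 246), (-35, 242), (-33, 238), (-32, 236), (-30, 237), (-29, 238), (-27, 240), (-26, 242), (-24, 241), (-23, 236), (-21, 240), (-20, 243), (-18, 244), (-17, 247), (-15, 248), (-14, 251), (-12, 254), (-11, 253), (-9, 248), (-8, 242), (-6, 244), (-5, 244), (-3, 214), (-2, 159), (0, 245), (1, 326), (3, 332), (4, 329), (6, 328), (7, 329)]
0.028 [(-56, 386), (-54, 301), (-53, 348), (-52, 365), (-50, 362), (-48, 309), (-47, 307), (-45, 344), (-44, 345), (-42, 347), (-41, 319), (-39, 328), (-38, 341), (-36, 330), (-35, 244), (-33, 232), (-32, 231), (-30, 229), (-29, 227), (-27, 228), (-26, 231), (-24, 231), (-23, 230), (-21, 232), (-20, 233), (-18, 243), (-17, 246), (-15, 243), (-14, 241), (-12, 239), (-11, 232), (-9, 237), (-8, 241), (-6, 244), (-5, 245), (-3, 248), (-2, 226), (0, 162), (1, 184), (3, 288), (4, 320), (6, 317), (7, 317)]
```

```bash
python3 -c "
from plant import r
print(r.close_job())"
```

```text
the job is handed in; nothing more can be done
None
```

The job is handed in: the big disc, small disc and end cap are on the axle in that order, with the cap's end within about 0.5 mm of home in the last side picture, pushes along the pin under 10 N, no visible shift of the pin, and about 29.5 s used.

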